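Put the rinsed bottle on the drying rack and start the blower

TASK

Turn the rinsed square bottle upside down and lower it, without dropping it, over the free tall peg of the drying rack until its mouth rests on the peg's foot. Then let go and turn the rack's timer knob clockwise until its pointer is at the quarter mark, three o'clock on the dial. Leave the two vessels already on the rack and the standing wash bottle where they are.

Things in the scene. Friction and masses are not known exactly. Their poses are not given: they have to be found in the camera images.
- bottle: The rinsed, empty, open bottle, off-white plastic: square body 52 x 52 mm with flat sides, 140 mm long overall, 44 to 77 g. It starts lying on a flat side on the mat, right of the drying rack, mouth roughly towards the rack (left). Origin: halfway along, in the middle of the side it lies on (26 mm from its long axis). x: along the bottle, base to mouth; z: up while it lies.
- bottle_mouth (a point): Centre of the bottle's open rim, on its long axis, 140 mm from the base; axes as the bottle's. From the base, the square body is 109 mm long; then a shoulder narrows it over 10 mm to a round neck 42 mm outside, 36 mm inside and 21 mm long. Upside down, x points straight down.
- bottle_base (a point): Centre of the outside of the bottle's closed base, on the long axis; axes as the bottle's.
- dryer: The drying rack: fixed steel housing, 260 mm deep (x) by 380 mm wide (y), flat deck 60 mm above the bench. Origin: under its centre, on the bench; x from its front (controls) to its back. Three equal tall pegs in a row, 115 mm apart, 55 mm behind the centre; two short pegs (12 mm thick, 32 mm tall, not for bottles) in the front corners at x -74, y +-135 mm; the timer at x -74, y 0.
- peg_free: The free tall peg, the one of the three with nothing on it (any of the three places): a perforated steel tube fixed upright on the deck, 20 mm in diameter with a rounded tip 82 mm above the deck, on a round foot 46 mm across and 4 mm high. Origin: on its axis at deck level, z up.
- peg_free_tip (a point): The very top of the free tall peg, on its axis.
- beaker_b: Steel beaker drying upside down on one of the other tall pegs, 62 mm in diameter (68 mm at the lip), 96 mm tall. Origin: centre of its rim, at deck level. To be left alone.
- beaker_c: Clear plastic beaker drying upside down on the third tall peg, 58 to 66 mm in diameter, 112 mm tall. Origin: centre of its rim, at deck level. To be left alone.
- wash_bottle: Closed round wash bottle with a black cap and spout, standing upright on the bench right of the rack's back, 58 mm in diameter, 182 mm to the top of the spout. Origin: centre of its underside. To be left alone.
- timer (a joint): Angle of the timer knob, rad, growing clockwise seen from above: 0 with its pointer at 12 o'clock on the dial (towards the rack's back, +x), 1.57 at the 3 o'clock quarter mark (the rack's -y side, right seen from the robot). Range 0 to 5.8, light friction (0.03 N m), no spring, stays where left. It starts 0 to 0.35 past 12 o'clock.
- timer_grip (a point): On the timer knob's axis at gripping height, 84 mm above the bench. Black knob: a disc 42 mm across (its top 68 mm above the bench) with a bar on it 40 mm long, 14 mm wide, 25 mm high (top 93 mm above the bench), gripped across the 14 mm. The bar lies along this point's x axis, which points as the white pointer line does and turns with the knob; z up.
There are look-alikes about, which are no part of the job. What is shaped like the bottle but green or red is not meant.

How it is judged (in metres and radians):
On the way, in this order (a step that is already met when the one before it is completed fails the run):
1. the bottle stands upside down over the free tall peg, its mouth on the peg's foot, let go and at rest (angle between bottle's own x axis and vertical above 3.04 rad and horizontal distance between bottle_mouth and peg_free below 0.012 m and z of bottle_mouth in the frame of peg_free below 0.009 m and contact force between the fingers and bottle below 0.1 N and linear speed of bottle below 0.03 m/s), for 0.2 s.
2. the timer pointer is at the quarter mark, within 12 degrees (value of joint timer between 1.36 and 1.78 rad), for 0.2 s.
At the end, for the whole second after the job is handed in: The bottle stands upside down and at rest over the free tall peg (within 0.1 rad of upright, mouth centre within 12 mm of the peg's axis and less than 9 mm above the deck), the timer reads 1.36 to 1.78 rad, and the two beakers and the wash bottle are within 30 mm of where they started (all of step 2 and angle between bottle's own x axis and vertical above 3.04 rad and horizontal distance between bottle_mouth and peg_free below 0.012 m and z of bottle_mouth in the frame of peg_free below 0.009 m and linear speed of bottle below 0.03 m/s and distance of each of beaker_b, beaker_c, wash_bottle from where it was at the start of the episode below 0.03 m); the robot touches nothing.
It fails at once if the bottle is dropped or thrown: out of the fingers and moving faster than 0.6 m/s (a fall of about 20 mm) (contact force between the fingers and bottle below 0.1 N and linear speed of bottle above 0.6 m/s).
It fails at once if a beaker on the rack or the standing wash bottle is shifted by more than 30 mm (distance of any of beaker_b, beaker_c, wash_bottle from where it was at the start of the episode above 0.03 m).
It also fails if it takes over 61 s, if anything falls off the work surface, if the arm or the gripper's body presses on something with over 40 N, if the wrist force passes 120 N, or if a joint passes its speed limit or range.

ROBOT

A 6-joint arm with a two-finger parallel gripper is mounted at the origin on the work surface. World frame = base frame: x ahead of the robot, y to its left, z up, the work surface at z = 0. Lengths are in m, angles in degrees, forces in N, time in s.
With the tool pointing down it reaches from about 0.3 to 0.75 m from the base axis. Payload 8.5 kg.
Tool frame: the origin (TCP) lies at the very end of the fingers, on their centre line; the grasp point (between the pads) lies r.grip_depth behind it (r.grip_depth is the distance from the TCP to the grasp point, in m); z points along the fingers, x is the direction in which the jaws open and shut, and the axes are right-handed (so a half turn about z gives the same grasp; the last joint's range is limited). The gripper opens to 85 mm and grips with 20 to 120 N. Pads are 22 mm wide; open, the fingers measure 114 mm over their backs; the gripper's body (76 mm by 85 mm) begins 54 mm behind the grasp point. The pads swing forward as they close: fully open they stand 13 mm farther back than shut.
Start: joints at [-80.919, 21.807, 74.336, -0, 83.858, -12.336], TCP at [0.201, -0.512, 0.231] pointing down, gripper open.
Joint ranges: [-178.18, 178.18], [-50.72, 133.34], [12.68, 142.11], [-81.47, 261.47], [9.98, 163.14], [-165.26, 165.26]. Speed limits (degrees/s): [136.94, 136.94, 180, 180, 180, 180].

INTERFACE

Orientations are given as [roll, pitch, yaw] about the fixed x, y, z axes, in that order (R = Rz(yaw) Ry(pitch) Rx(roll)).
In Python, from bench import r gives the robot as it stands.
- The arm moves only by the tool send_rows, never from a script. Its argument "series" is a list of rows, each an object with "hand": the opening, from 0 (shut) to 1 (fully open); "offset": the shift along the tool's x, y, z in m, a list of three; "delta_rot": the turn, a rotation vector about the tool's x, y, z in rad, a list of three. In form: [{"hand": hand, "offset": [tx, ty, tz], "delta_rot": [rx, ry, rz]}, ...]. A call has exactly 8 rows; each row shifts and turns the commanded pose from where the row before left it, along the tool's axes as they then stand; what a row does not reach is not made up. A row lasts 1/8 s, in which the tool goes at most 62.5 mm and 10.7 degrees, less where a joint would pass 70% of its speed; a pose out of reach is approached as far as the arm can. A call is refused whole if a number of a shift passes 0.0625 or a number of a turn 0.188, either way. A call with a gripper value outside its range is refused whole. The fingers move at their own pace and stop on an object; "newtons" is the grip in N (left out, the last holds). Time passes only in rows, so rows that do not move let the fingers close, or fill a call up. It gives the time, the measured TCP pose, the force and the opening at its end, in the units of the state.
- r.state(): the state, without advancing time (a new reading comes with each control period).
- r.capture(name): name is "scene" or "top" or "wrist"; returns a dict with "img" (420x560x3 uint8, red, green, blue), "vertical_fov" (degrees; the focal length in pixels is half the picture's height over the tangent of half this angle, whatever the lens; pixels are square), "cx", "cy" (the principal point, pixels), "k1" (the pictures are not rectified: a ray, as slopes to the right and down, at radius r is drawn at 1 + k1 r^2 times it, then the intrinsics apply), "R" (3x3) and "t" (3): a world point X has camera coordinates R X + t. Camera axes: x right, y down, z forward; pixel columns grow to the right and rows downward; lengths in m; the calibration is good to about 2 mm. A picture is of the moment at which its call begins. There is no depth.
- r.close_job(): hands the job in, once; it reports no verdict.
The state is a dict: "t": time; "joints": joint angles; "joint_vel": joint speeds; "effort": joint torques, N m; "eef_pos": TCP position; "tool_rot": TCP orientation; "ft_force": force on the tool from outside, world axes, zero at the start; "ft_torque": the same for the moment, N m; "finger_gap": finger opening in m.
Only numpy, scipy, OpenCV 4.12 (cv2) and the standard library are available. Lean on these libraries where they do the work, as an engineer would, in place of code of your own. Each camera call takes 0.05 s, during which the arm holds its last target.

## Working session

There is one attempt and no reset: what is moved stays moved. The work goes in short steps, Python scripts to look and compute and a tool call to move; the robot and the scene stay as the last step left them, time stands still between calls to the robot, and variables do not carry over. Pictures are saved under pics/ and viewed, and the job is handed in when it is done.

Besides the shell and the picture viewer there is one more tool, called after "Call:" as name([rows], argument=value, ...), one row to a line, values as JSON. send_rows: Moves the arm, as the interface text tells. Its arguments: {"type":"object","properties":{"series":{"type":"array","items":{"type":"object","properties":{"hand":{"type":"number"},"offset":{"type":"array","items":{"type":"number"}},"delta_rot":{"type":"array","items":{"type":"number"}}}}},"newtons":{"type":"number"}},"required":["series"]}

```bash
mkdir -p pics; ls; python3 - <<'E'
from bench import r
import cv2
s=r.state();print(s,r.grip_depth)
for n in ["scene","top","wrist"]:
    c=r.capture(n);cv2.imwrite(f"pics/{n}0.png",c["img"][:,:,::-1]);print(n,{k:c[k] for k in c if k!="img"})
E
```

```text
pics
{'t': 0.0, 'joints': array([-8.09188243e+01,  2.18420460e+01,  7.43840083e+01, -1.01205006e-03,
        8.38576084e+01, -1.23346911e+01]), 'joint_vel': array([ 0.05135657,  0.04879734, -0.01229924, -0.01773369,  0.04258313,
       -0.03705677]), 'effort': array([-1.11669575e-03, -4.48457050e+01, -2.31281537e+01, -2.41410162e-04,
        4.74306406e-03,  3.25937822e-05]), 'eef_pos': array([ 0.20078131, -0.51173617,  0.23070627]), 'tool_rot': array([-1.79983111e+02,  8.19462926e-02, -6.85840121e+01]), 'ft_force': array([ 0.20495982, -0.92720411, -0.68307055]), 'ft_torque': array([-0.01859591,  0.01209764, -0.01174443]), 'finger_gap': 0.0858823335783262} 0.0187
scene {'vertical_fov': 45.19005411276373, 'cx': 277.1442584834361, 'cy': 211.78995865585898, 'k1': 0.049568100642168635, 'R': array([[-0.35600307,  0.93445675, -0.00723879],
       [ 0.73453003,  0.27503083, -0.62034158],
       [-0.57769149, -0.22616062, -0.78429836]]), 't': array([ 0.36356508, -0.2426405 ,  1.96848728])}
top {'vertical_fov': 57.87016634022608, 'cx': 278.52578767908574, 'cy': 207.7338899233557, 'k1': -0.07058724313662475, 'R': array([[-0.00589176, -0.9998838 , -0.01405982],
       [-0.99855606,  0.00663353, -0.05330855],
       [ 0.05339562,  0.01372544, -0.9984791 ]]), 't': array([-0.20204431,  0.50287522,  1.14749812])}
wrist {'vertical_fov': 66.18601367993385, 'cx': 280.393250921407, 'cy': 206.38133874629878, 'k1': -0.024979333709072207, 'R': array([[ 0.36464023, -0.93114662, -0.00186345],
       [-0.88055519, -0.34547776,  0.32444981],
       [-0.30275413, -0.11666658, -0.94590108]]), 't': array([-0.54970496, -0.04230786,  0.38175419])}
```

View pics/top0.png

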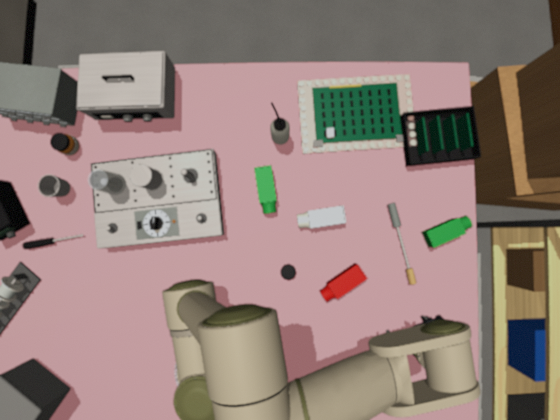

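View pics/scene0.png

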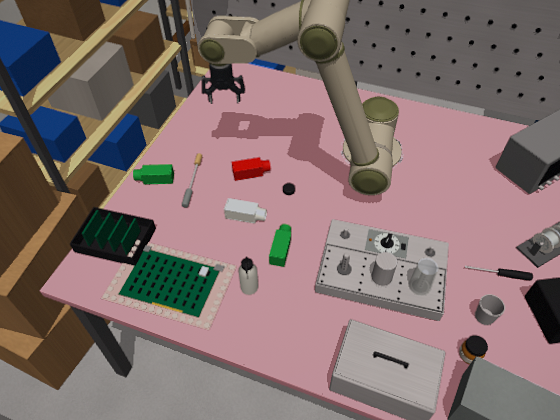

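View pics/wrist0.png

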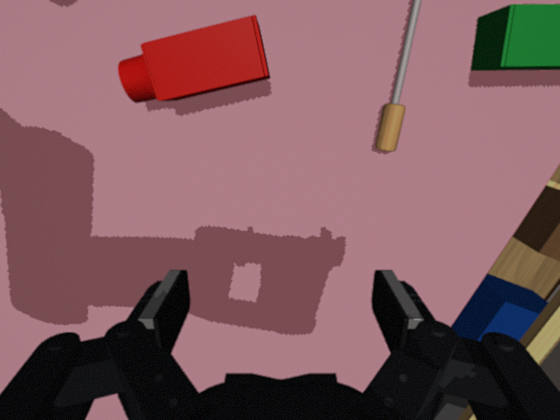

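The rack is at around (157,198) in the top view, with the free peg rightmost at (190,175). The white bottle is at (322,218) with its mouth to the left, at (300,220). Next I'll zoom in and measure.

```bash
cat > h.py <<'E'
import numpy as np, cv2
from bench import r
def ray(c,uv):
    f=c["img"].shape[0]/2/np.tan(np.radians(c["vertical_fov"]/2))
    d=np.array([(uv[0]-c["cx"])/f,(uv[1]-c["cy"])/f]); s=d.copy()
    for _ in range(30): s=d/(1+c["k1"]*(s@s))
    v=c["R"].T@np.array([s[0],s[1],1]); o=-c["R"].T@c["t"]
    return o,v/np.linalg.norm(v)
def onz(c,uv,z):
    o,v=ray(c,uv); return o+v*(z-o[2])/v[2]
def proj(c,X):
    f=c["img"].shape[0]/2/np.tan(np.radians(c["vertical_fov"]/2))
    p=c["R"]@np.asarray(X,float)+c["t"]; s=p[:2]/p[2]; s=s*(1+c["k1"]*(s@s))
    return s*f+[c["cx"],c["cy"]]
def tri(l):
    A=0;b=0
    for c,uv in l:
        o,v=ray(c,uv);P=np.eye(3)-np.outer(v,v);A=A+P;b=b+P@o
    X=np.linalg.solve(A,b)
    return X,[np.linalg.norm(proj(c,X)-uv) for c,uv in l]
def crop(c,x,y,w,h,k,name):
    cv2.imwrite(f"pics/{name}.png",cv2.resize(c["img"][y:y+h,x:x+w,::-1],None,fx=k,fy=k,interpolation=cv2.INTER_CUBIC))
E
python3 - <<'E'
from h import *
import pickle
T=r.capture("top");S=r.capture("scene");pickle.dump((T,S),open("c0.pkl","wb"))
crop(T,80,140,150,112,5,"t_rack");crop(S,310,210,150,112,5,"s_rack")
for n,c,(x,y,w,h) in [("T",T,(290,195,70,45)),("S",S,(215,190,60,40))]:
    im=c["img"][y:y+h,x:x+w].astype(int)
    m=((im.max(2)-im.min(2)<30)&(im.max(2)>110)).astype(np.uint8)
    k=max(cv2.findContours(m,0,2)[0],key=cv2.contourArea)
    print(n,cv2.minAreaRect(k),cv2.contourArea(k)); crop(c,x,y,w,h,8,"b_"+n)
E
```

```text
T ((30.979764938354492, 22.11849594116211), (19.235233306884766, 49.49461364746094), 81.25383758544922) 834.5
S ((30.0, 21.0), (42.743736267089844, 21.04306983947754), 9.462321281433105) 739.5
```

View pics/t_rack.png

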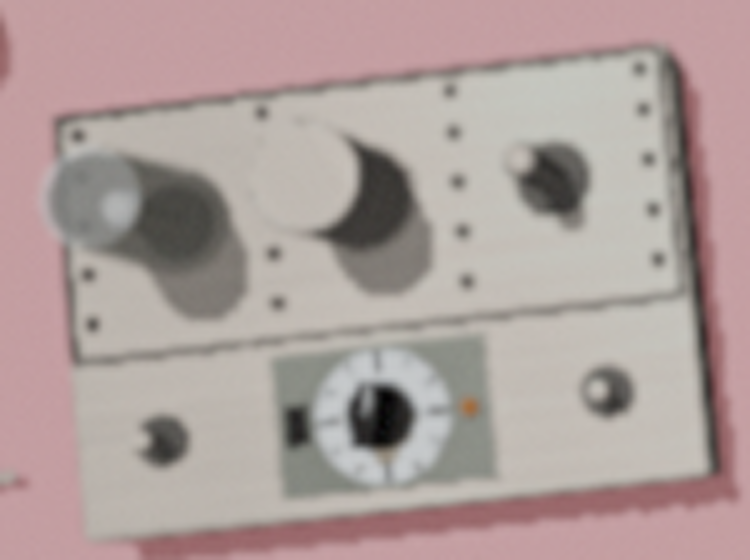

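View pics/s_rack.png

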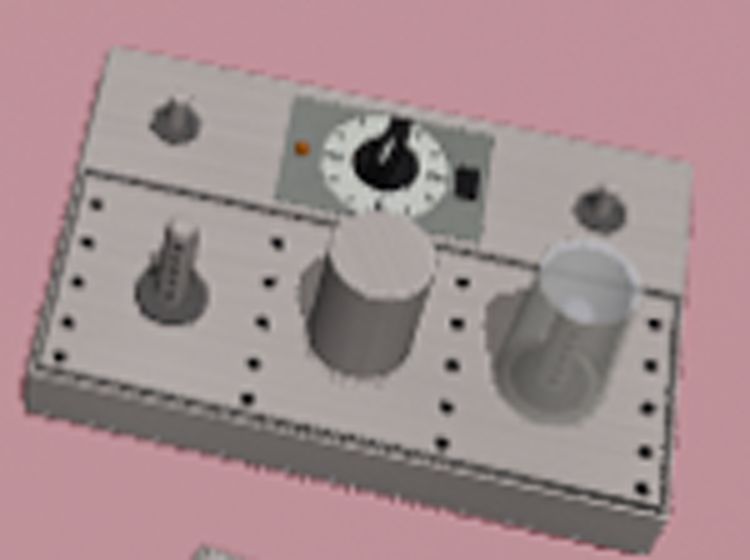

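View pics/b_T.png

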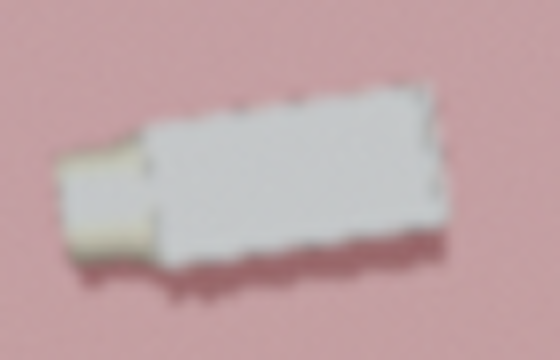

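View pics/b_S.png

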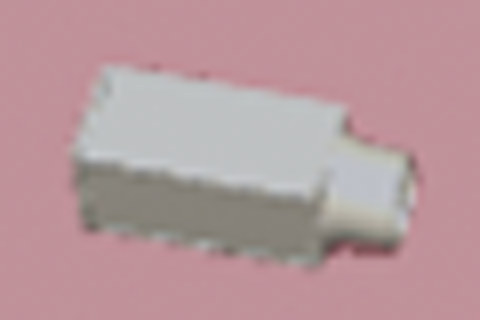

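```bash
python3 - <<'E'
from h import *
import pickle
T,S=pickle.load(open("c0.pkl","rb")); np.set_printoptions(precision=4,suppress=True)
t=lambda x,y:np.array([80+(x+.5)/5-.5,140+(y+.5)/5-.5]); s=lambda x,y:np.array([310+(x+.5)/5-.5,210+(y+.5)/5-.5])
C=np.array([onz(T,t(*p),.06) for p in [(55,120),(668,50),(718,472),(85,538)]])[:,:2]
print("deck",C,"c",C.mean(0),[np.linalg.norm(C[i]-C[i-1]) for i in range(4)])
ax=(C[0]+C[1]-C[2]-C[3]);th=np.arctan2(ax[1],ax[0]);ay=C[0]+C[3]-C[1]-C[2];th2=np.arctan2(-ay[0],ay[1]);print("yaw",np.degrees([th,th2]))
th=(th+th2)/2;R=np.array([[np.cos(th),-np.sin(th)],[np.sin(th),np.cos(th)]])
for n,p in [("peg",(.055,-.115)),("timer",(-.074,0)),("sp",(-.074,-.135))]: print(n,C.mean(0)+R@p)
print("tip T",onz(T,t(520,158),.142),"S",onz(S,s(180,222),.142),tri([(T,t(520,158)),(S,s(180,222))]))
print("foot",onz(T,t(552,180),.064),onz(S,s(172,292),.064))
CS=np.array([onz(S,s(*p),.06) for p in [(110,45),(690,160),(660,512),(32,378)]])[:,:2];print("deckS",CS,CS.mean(0))
b=lambda x,y:np.array([290+(x+.5)/8-.5,195+(y+.5)/8-.5]); bs=lambda x,y:np.array([215+(x+.5)/8-.5,190+(y+.5)/8-.5])
B=np.array([onz(T,b(*p),.052) for p in [(147,125),(430,85),(447,220),(165,268)]])[:,:2];print("bodyT",B,B.mean(0),[np.linalg.norm(B[i]-B[i-1]) for i in range(4)])
BS=np.array([onz(S,bs(*p),.052) for p in [(78,155),(108,65),(350,105),(318,198)]])[:,:2];print("bodyS",BS,BS.mean(0),[np.linalg.norm(BS[i]-BS[i-1]) for i in range(4)])
print("mouth",onz(T,b(62,205),.035))
for Q in (B,):
  d=Q[0]+Q[3]-Q[1]-Q[2];print(np.degrees(np.arctan2(d[1],d[0])))
d=BS[2]+BS[3]-BS[0]-BS[1];print(np.degrees(np.arctan2(d[1],d[0])))
print("wash",onz(T,(280,127),.1),"green",onz(T,(266,190),.04))
crop(T,140,205,40,36,14,"t_knob");crop(S,372,230,30,24,16,"s_knob")
E
```

```text
deck [[ 0.6364  0.3615]
 [ 0.6731 -0.0129]
 [ 0.4231 -0.0435]
 [ 0.3848  0.3373]] c [0.5294 0.1606] [np.float64(0.2527675043137403), np.float64(0.3762158666050084), np.float64(0.2518540895012392), np.float64(0.38274708863090373)]
yaw [6.2212 5.6763]
peg [0.596  0.0519]
timer [0.4558 0.1529]
sp [0.4698 0.0187]
tip T [0.5969 0.0533 0.142 ] S [0.5991 0.0575 0.142 ] (array([0.597 , 0.0558, 0.1378]), [np.float64(0.541659919075478), np.float64(0.5001760675672123)])
foot [0.5955 0.0548 0.064 ] [0.598 0.06  0.064]
deckS [[ 0.4242 -0.0327]
 [ 0.3832  0.3407]
 [ 0.6393  0.3639]
 [ 0.6839 -0.0024]] [0.5326 0.1674]
bodyT [[ 0.4917 -0.2923]
 [ 0.5057 -0.3967]
 [ 0.456  -0.4023]
 [ 0.4391 -0.2984]] [ 0.4731 -0.3474] [np.float64(0.052952586661249204), np.float64(0.10537443874621633), np.float64(0.05005212257802999), np.float64(0.10523624587401606)]
bodyS [[ 0.5065 -0.3886]
 [ 0.4563 -0.3973]
 [ 0.4403 -0.2904]
 [ 0.4921 -0.2838]] [ 0.4738 -0.34  ] [np.float64(0.10577462163695807), np.float64(0.05094583253858235), np.float64(0.10811348227717613), np.float64(0.052285773098844905)]
mouth [ 0.4628 -0.2614  0.035 ]
98.45531794245056
98.1720963809235
wash [ 0.7282 -0.212   0.1   ] green [ 0.5534 -0.1685  0.04  ]
```

View pics/t_knob.png

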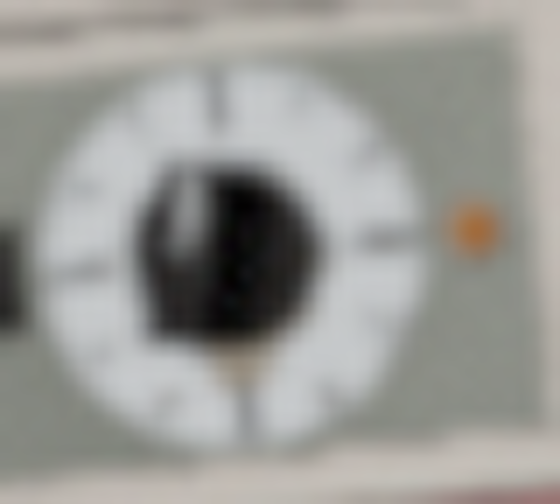

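View pics/s_knob.png

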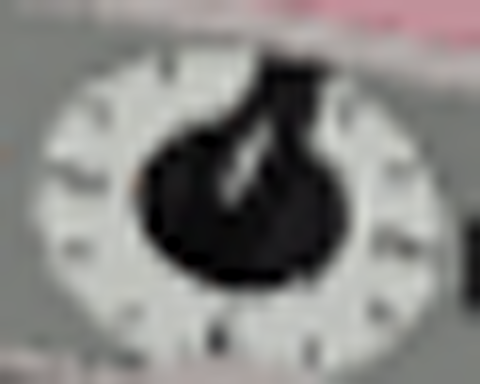

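```bash
cat > plan.py <<'E'
import numpy as np, json, pickle
from bench import r
from scipy.spatial.transform import Rotation as Ro
def cur():
    s=r.state(); return np.array(s["eef_pos"]),Ro.from_euler("xyz",s["tool_rot"],degrees=True),s
def log():
    s=r.state(); open("log.txt","a").write(json.dumps([list(map(float,s["joints"])),list(map(float,s["eef_pos"])),list(map(float,s["tool_rot"]))])+"\n")
def rows(pos,rot,n,start=None,hand=1):
    """straight rows from start (p,R) to (pos,rot)"""
    if start is None: p0,R0,_=cur()
    else: p0,R0=start
    rv=(R0.inv()*rot).as_rotvec()/n; dp=(np.array(pos)-p0)/n
    out=[]
    for k in range(n):
        Rk=R0*Ro.from_rotvec(rv*k)
        out.append({"hand":hand,"offset":[round(float(x),4) for x in Rk.inv().apply(dp)],"delta_rot":[round(float(x),4) for x in rv]})
    return out
def show(rs):
    for i in range(0,len(rs),8): print(json.dumps(rs[i:i+8]).replace(" ",""))
def down(yaw): return Ro.from_euler("xyz",[180,0,yaw],degrees=True)
E
python3 - <<'E'
from plan import *
log();show(rows([.475,-.358,.15],down(-171.7),16))
E
```

```text
[{"hand":1,"offset":[-0.0027,-0.0195,0.0051],"delta_rot":[0.0,0.0,0.1125]},{"hand":1,"offset":[-0.0049,-0.019,0.0051],"delta_rot":[0.0,0.0,0.1125]},{"hand":1,"offset":[-0.007,-0.0184,0.0051],"delta_rot":[0.0,0.0,0.1125]},{"hand":1,"offset":[-0.009,-0.0175,0.0051],"delta_rot":[0.0,0.0,0.1125]},{"hand":1,"offset":[-0.0109,-0.0164,0.0051],"delta_rot":[0.0,0.0,0.1125]},{"hand":1,"offset":[-0.0127,-0.015,0.0051],"delta_rot":[0.0,0.0,0.1125]},{"hand":1,"offset":[-0.0143,-0.0135,0.0051],"delta_rot":[0.0,0.0,0.1125]},{"hand":1,"offset":[-0.0157,-0.0118,0.0051],"delta_rot":[0.0,0.0,0.1125]}]
[{"hand":1,"offset":[-0.0169,-0.01,0.0051],"delta_rot":[0.0,0.0,0.1125]},{"hand":1,"offset":[-0.0179,-0.008,0.0051],"delta_rot":[0.0,0.0,0.1125]},{"hand":1,"offset":[-0.0187,-0.006,0.0051],"delta_rot":[0.0,0.0,0.1125]},{"hand":1,"offset":[-0.0193,-0.0038,0.0051],"delta_rot":[0.0,0.0,0.1125]},{"hand":1,"offset":[-0.0196,-0.0016,0.0051],"delta_rot":[0.0,0.0,0.1125]},{"hand":1,"offset":[-0.0196,0.0006,0.0051],"delta_rot":[0.0,0.0,0.1125]},{"hand":1,"offset":[-0.0195,0.0028,0.0051],"delta_rot":[0.0,0.0,0.1125]},{"hand":1,"offset":[-0.019,0.0049,0.0051],"delta_rot":[0.0,0.0,0.1125]}]
```

Call:
send_rows([
  {"hand":1,"offset":[-0.003,-0.0195,0.005],"delta_rot":[0,0,0.1125]},
  {"hand":1,"offset":[-0.005,-0.019,0.005],"delta_rot":[0,0,0.1125]},
  {"hand":1,"offset":[-0.007,-0.0185,0.005],"delta_rot":[0,0,0.1125]},
  {"hand":1,"offset":[-0.009,-0.0175,0.005],"delta_rot":[0,0,0.1125]},
  {"hand":1,"offset":[-0.011,-0.0165,0.005],"delta_rot":[0,0,0.1125]},
  {"hand":1,"offset":[-0.0125,-0.015,0.005],"delta_rot":[0,0,0.1125]},
  {"hand":1,"offset":[-0.0145,-0.0135,0.005],"delta_rot":[0,0,0.1125]},
  {"hand":1,"offset":[-0.0155,-0.012,0.005],"delta_rot":[0,0,0.1125]},
])

```text
t: 1.25
eef_pos: [0.3387, -0.4343, 0.1911]
tool_rot: [180.0, 0.0, -120.4]
ft_force: [-0.8, 0.4, 0.3]
finger_gap: 0.0856
```

Call:
send_rows([
  {"hand":1,"offset":[-0.017,-0.01,0.005],"delta_rot":[0,0,0.1125]},
  {"hand":1,"offset":[-0.018,-0.008,0.005],"delta_rot":[0,0,0.1125]},
  {"hand":1,"offset":[-0.0185,-0.006,0.005],"delta_rot":[0,0,0.1125]},
  {"hand":1,"offset":[-0.0195,-0.004,0.005],"delta_rot":[0,0,0.1125]},
  {"hand":1,"offset":[-0.0195,-0.0015,0.005],"delta_rot":[0,0,0.1125]},
  {"hand":1,"offset":[-0.0195,0.0005,0.005],"delta_rot":[0,0,0.1125]},
  {"hand":1,"offset":[-0.0195,0.003,0.005],"delta_rot":[0,0,0.1125]},
  {"hand":1,"offset":[-0.019,0.005,0.005],"delta_rot":[0,0,0.1125]},
])

```text
t: 2.25
eef_pos: [0.4757, -0.3572, 0.151]
tool_rot: [180.0, -0.0, -171.9]
ft_force: [-0.2, -0.5, 0.5]
finger_gap: 0.0856
```

```bash
python3 - <<'E'
from h import *; from plan import *
log();p,R,s=cur();print(s["t"],p,s["tool_rot"],s["joints"])
W=r.capture("wrist");cv2.imwrite("pics/w1.png",W["img"][:,:,::-1])
T=r.capture("top");S=r.capture("scene");pickle.dump((T,S,W),open("c1.pkl","wb"))
crop(T,270,150,140,105,5,"t1");crop(S,190,140,140,105,5,"s1")
E
```

```text
2.25 [ 0.47568862 -0.35719444  0.15101401] [ 1.79986694e+02 -8.87649989e-03 -1.71927341e+02] [-4.82950090e+01  3.00313232e+01  7.42915406e+01 -2.15474720e-05
  7.56931314e+01  1.23632338e+02]
```

View pics/w1.png

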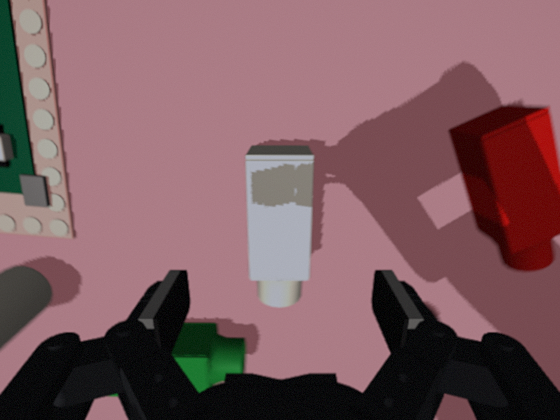

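View pics/s1.png

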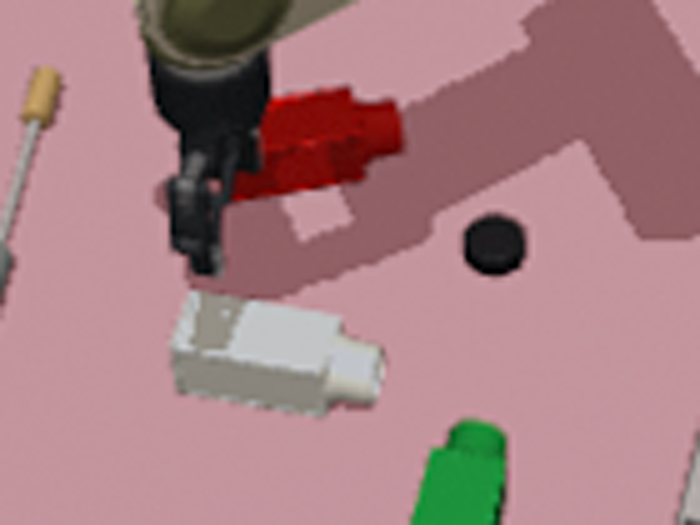

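The wrist view shows the bottle at its centre. The corners of its top face are at (247,158), (313,158), (309,279) and (250,279), with the mouth pointing towards the hand.

```bash
python3 - <<'E'
from h import *; from plan import *
np.set_printoptions(precision=4,suppress=True)
T,S,W=pickle.load(open("c1.pkl","rb"))
B=np.array([onz(W,p,.052) for p in [(250,279),(247,158),(313,158),(309.5,279)]])[:,:2]
print(B,B.mean(0),[np.linalg.norm(B[i]-B[i-1]) for i in range(4)])
d=B[0]+B[3]-B[1]-B[2];a=np.arctan2(d[1],d[0]);print(np.degrees(a))
e=np.array([np.cos(a),np.sin(a)])
print("base->mouth mids",(B[1]+B[2])/2,(B[0]+B[3])/2,"grip@40",(B.mean(0)-.0145*e))
# FK
L=[json.loads(l) for l in open("log.txt")]
for q,p,rr in L:
    j=np.radians(q);c,s=np.cos(-j[0]),np.sin(-j[0])
    print(c*p[0]-s*p[1],s*p[0]+c*p[1],p[2],np.sin(j[1]),np.sin(j[1]+j[2]),np.cos(j[1]),np.cos(j[1]+j[2]))
E
```

```text
[[ 0.4925 -0.2891]
 [ 0.5062 -0.393 ]
 [ 0.4568 -0.3999]
 [ 0.4417 -0.2962]] [ 0.4743 -0.3445] [np.float64(0.051261325540985635), np.float64(0.10475233204601318), np.float64(0.04986869238186027), np.float64(0.10478468464157648)]
97.90060037371258
base->mouth mids [ 0.4815 -0.3964] [ 0.4671 -0.2927] grip@40 [ 0.4763 -0.3589]
0.5371657451017762 0.1175025796301306 0.23104946964117687 0.37173753766553164 0.994190197709541 0.9283378711925779 -0.1076375899872527
0.5831477538862155 0.11749990616421777 0.15101401486705554 0.5004733746185802 0.9689170896717758 0.86575192826692 -0.24738567731777844
```

Three views agree on the bottle to within a few mm. Now down to grasp it.

Call:
send_rows([
  {"hand":1,"offset":[0,-0.0015,0.0175],"delta_rot":[0,0,0]},
  {"hand":1,"offset":[0,0,0.0175],"delta_rot":[0,0,0]},
  {"hand":1,"offset":[0,0,0.0175],"delta_rot":[0,0,0]},
  {"hand":1,"offset":[0,0,0.0175],"delta_rot":[0,0,0]},
  {"hand":1,"offset":[0,0,0.0175],"delta_rot":[0,0,0]},
  {"hand":1,"offset":[0,0,0.0175],"delta_rot":[0,0,0]},
  {"hand":1,"offset":[0,0,0.0175],"delta_rot":[0,0,0]},
  {"hand":1,"offset":[0,0,0.0175],"delta_rot":[0,0,0]},
])

```text
t: 3.4
eef_pos: [0.4747, -0.3599, 0.0111]
tool_rot: [-180.0, 0.0, -171.6]
ft_force: [-0.6, 0.1, -0.5]
finger_gap: 0.0853
```

Call:
send_rows([
  {"hand":0,"offset":[0,0,0],"delta_rot":[0,0,0]},
  {"hand":0,"offset":[0,0,0],"delta_rot":[0,0,0]},
  {"hand":0,"offset":[0,0,0],"delta_rot":[0,0,0]},
  {"hand":0,"offset":[0,0,0],"delta_rot":[0,0,0]},
  {"hand":0,"offset":[0,0,0],"delta_rot":[0,0,0]},
  {"hand":0,"offset":[0,0,0],"delta_rot":[0,0,0]},
  {"hand":0,"offset":[0,0,0],"delta_rot":[0,0,0]},
  {"hand":0,"offset":[0,0,0],"delta_rot":[0,0,0]},
], newtons=40)

```text
t: 4.4
eef_pos: [0.4756, -0.3596, 0.0123]
tool_rot: [-179.9, 0.0, -171.7]
ft_force: [-2.3, -1.2, 6.4]
finger_gap: 0.0515
```

```bash
python3 - <<'E'
from h import *; from plan import *
log();p,R,s=cur();print(s["t"],p,s["tool_rot"],s["joints"],s["finger_gap"])
W=r.capture("wrist");cv2.imwrite("pics/w2.png",W["img"][:,:,::-1])
E
```

```text
4.4 [ 0.47556859 -0.35961713  0.01233151] [-1.79901050e+02  3.63880584e-02 -1.71692486e+02] [-4.84512541e+01  3.95858387e+01  8.26391025e+01 -2.81736751e-02
  5.76723567e+01  1.23256308e+02] 0.051474185930641674
```

View pics/w2.png

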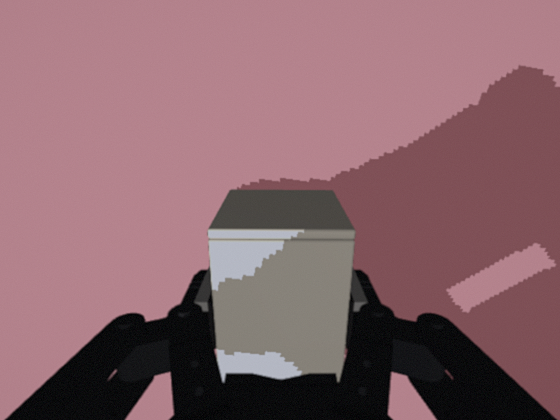

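```bash
python3 - <<'E'
from plan import *
p,R,s=cur()
a=p+[0,0,.08];R=down(-171.7)
show(rows(a,R,4,(p,R),0)+rows([.42,-.25,.30],down(-30),20,(a,R),0))
E
```

```text
[{"hand":0,"offset":[-0.0,0.0,-0.02],"delta_rot":[0.0,0.0,0.0]},{"hand":0,"offset":[-0.0,0.0,-0.02],"delta_rot":[0.0,0.0,0.0]},{"hand":0,"offset":[-0.0,0.0,-0.02],"delta_rot":[0.0,0.0,0.0]},{"hand":0,"offset":[-0.0,0.0,-0.02],"delta_rot":[0.0,0.0,0.0]},{"hand":0,"offset":[0.002,0.0058,-0.0104],"delta_rot":[0.0,0.0,-0.1237]},{"hand":0,"offset":[0.0012,0.006,-0.0104],"delta_rot":[0.0,0.0,-0.1237]},{"hand":0,"offset":[0.0005,0.0061,-0.0104],"delta_rot":[0.0,0.0,-0.1237]},{"hand":0,"offset":[-0.0003,0.0061,-0.0104],"delta_rot":[0.0,0.0,-0.1237]}]
[{"hand":0,"offset":[-0.001,0.0061,-0.0104],"delta_rot":[0.0,0.0,-0.1237]},{"hand":0,"offset":[-0.0018,0.0059,-0.0104],"delta_rot":[0.0,0.0,-0.1237]},{"hand":0,"offset":[-0.0025,0.0056,-0.0104],"delta_rot":[0.0,0.0,-0.1237]},{"hand":0,"offset":[-0.0032,0.0053,-0.0104],"delta_rot":[0.0,0.0,-0.1237]},{"hand":0,"offset":[-0.0038,0.0048,-0.0104],"delta_rot":[0.0,0.0,-0.1237]},{"hand":0,"offset":[-0.0044,0.0043,-0.0104],"delta_rot":[0.0,0.0,-0.1237]},{"hand":0,"offset":[-0.0049,0.0038,-0.0104],"delta_rot":[0.0,0.0,-0.1237]},{"hand":0,"offset":[-0.0053,0.0031,-0.0104],"delta_rot":[0.0,0.0,-0.1237]}]
[{"hand":0,"offset":[-0.0056,0.0025,-0.0104],"delta_rot":[0.0,0.0,-0.1237]},{"hand":0,"offset":[-0.0059,0.0017,-0.0104],"delta_rot":[0.0,0.0,-0.1237]},{"hand":0,"offset":[-0.0061,0.001,-0.0104],"delta_rot":[0.0,0.0,-0.1237]},{"hand":0,"offset":[-0.0061,0.0002,-0.0104],"delta_rot":[0.0,0.0,-0.1237]},{"hand":0,"offset":[-0.0061,-0.0005,-0.0104],"delta_rot":[0.0,0.0,-0.1237]},{"hand":0,"offset":[-0.006,-0.0013,-0.0104],"delta_rot":[0.0,0.0,-0.1237]},{"hand":0,"offset":[-0.0058,-0.002,-0.0104],"delta_rot":[0.0,0.0,-0.1237]},{"hand":0,"offset":[-0.0055,-0.0027,-0.0104],"delta_rot":[0.0,0.0,-0.1237]}]
```

Call:
send_rows([
  {"hand":0,"offset":[0,0,-0.02],"delta_rot":[0,0,0]},
  {"hand":0,"offset":[0,0,-0.02],"delta_rot":[0,0,0]},
  {"hand":0,"offset":[0,0,-0.02],"delta_rot":[0,0,0]},
  {"hand":0,"offset":[0,0,-0.02],"delta_rot":[0,0,0]},
  {"hand":0,"offset":[0.002,0.006,-0.01],"delta_rot":[0,0,-0.124]},
  {"hand":0,"offset":[0.001,0.006,-0.01],"delta_rot":[0,0,-0.124]},
  {"hand":0,"offset":[0.0005,0.006,-0.01],"delta_rot":[0,0,-0.124]},
  {"hand":0,"offset":[-0.0005,0.006,-0.01],"delta_rot":[0,0,-0.124]},
])

```text
t: 5.45
eef_pos: [0.4645, -0.3367, 0.1317]
tool_rot: [180.0, 0.0, -143.0]
ft_force: [0.3, 0.5, -0.2]
finger_gap: 0.0521
```

Call:
send_rows([
  {"hand":0,"offset":[-0.001,0.006,-0.0105],"delta_rot":[0,0,-0.124]},
  {"hand":0,"offset":[-0.002,0.006,-0.0105],"delta_rot":[0,0,-0.124]},
  {"hand":0,"offset":[-0.0025,0.0055,-0.0105],"delta_rot":[0,0,-0.124]},
  {"hand":0,"offset":[-0.003,0.0055,-0.0105],"delta_rot":[0,0,-0.124]},
  {"hand":0,"offset":[-0.004,0.005,-0.0105],"delta_rot":[0,0,-0.124]},
  {"hand":0,"offset":[-0.0045,0.0045,-0.0105],"delta_rot":[0,0,-0.124]},
  {"hand":0,"offset":[-0.005,0.004,-0.0105],"delta_rot":[0,0,-0.124]},
  {"hand":0,"offset":[-0.0055,0.003,-0.0105],"delta_rot":[0,0,-0.124]},
])

```text
t: 6.45
eef_pos: [0.4418, -0.292, 0.2157]
tool_rot: [180.0, 0.0, -86.2]
ft_force: [-0.3, -0.2, -0.4]
finger_gap: 0.0518
```

Call:
send_rows([
  {"hand":0,"offset":[-0.0055,0.0025,-0.0105],"delta_rot":[0,0,-0.124]},
  {"hand":0,"offset":[-0.006,0.0015,-0.0105],"delta_rot":[0,0,-0.124]},
  {"hand":0,"offset":[-0.006,0.001,-0.0105],"delta_rot":[0,0,-0.124]},
  {"hand":0,"offset":[-0.006,0,-0.0105],"delta_rot":[0,0,-0.124]},
  {"hand":0,"offset":[-0.006,-0.0005,-0.0105],"delta_rot":[0,0,-0.124]},
  {"hand":0,"offset":[-0.006,-0.0015,-0.0105],"delta_rot":[0,0,-0.124]},
  {"hand":0,"offset":[-0.006,-0.002,-0.0105],"delta_rot":[0,0,-0.124]},
  {"hand":0,"offset":[-0.0055,-0.0025,-0.0105],"delta_rot":[0,0,-0.124]},
])

```text
t: 7.45
eef_pos: [0.4198, -0.2482, 0.2996]
tool_rot: [-180.0, 0.0, -29.4]
ft_force: [0.2, 0.7, 0.1]
finger_gap: 0.0515
```

Call:
send_rows([
  {"hand":0,"offset":[0,0,0],"delta_rot":[0.1,0,0]},
  {"hand":0,"offset":[0,0,0],"delta_rot":[0.1,0,0]},
  {"hand":0,"offset":[0,0,0],"delta_rot":[0.1,0,0]},
  {"hand":0,"offset":[0,0,0],"delta_rot":[0.1,0,0]},
  {"hand":0,"offset":[0,0,0],"delta_rot":[0,0,0]},
  {"hand":0,"offset":[0,0,0],"delta_rot":[0,0,0]},
  {"hand":0,"offset":[0,0,0],"delta_rot":[0,0,0]},
  {"hand":0,"offset":[0,0,0],"delta_rot":[0,0,0]},
])

```text
t: 8.45
eef_pos: [0.4202, -0.2483, 0.2995]
tool_rot: [-157.1, -0.0, -29.6]
ft_force: [-0.2, -0.2, -1.1]
finger_gap: 0.0516
```

```bash
python3 - <<'E'
from h import *; from plan import *
log();p,R,s=cur();print(s["t"],p,s["tool_rot"],s["joints"],s["finger_gap"])
# try FK orientation sign conventions
import itertools
q=np.radians(s["joints"])
for s4,s5,s6,o in itertools.product([1,-1],[1,-1],[1,-1],[0,90,180,-90]):
    M=Ro.from_euler("ZYZYZ",[q[0],q[1]+q[2],s4*q[3],s5*q[4],s6*q[5]+np.radians(o)])
    e=(M.inv()*R).magnitude()
    if e<.1: print(s4,s5,s6,o,e)
E
```

```text
8.45 [ 0.4202441  -0.24831901  0.29952371] [-1.57123474e+02 -2.40538101e-02 -2.95750574e+01] [-55.72246636  14.88773519  76.65386148  20.66612669  98.40201824
 -24.89751178] 0.0516470598629874Traceback (most recent call last):
  File "<stdin>", line 7, in <module>
  File "scipy/spatial/transform/_rotation.pyx", line 1413, in scipy.spatial.transform._rotation.Rotation.from_euler
ValueError: Expected axis specification to be a non-empty string of upto 3 characters, got ZYZYZ
```

```bash
cat > fk.py <<'E'
import numpy as np, json
from scipy.spatial.transform import Rotation as Ro
from scipy.optimize import least_squares
def Rx(n,a): return Ro.from_euler(n,a)
def ori(q,c=(1,1,1,0)): return Ro.from_euler("z",q[0])*Ro.from_euler("y",q[1]+q[2])*Ro.from_euler("z",c[0]*q[3])*Ro.from_euler("y",c[1]*q[4])*Ro.from_euler("z",c[2]*q[5]+c[3])
def pos(q,P):
    h,L1,L2,d,w,Lt,e=P
    A=Ro.from_euler("z",q[0]);B=A*Ro.from_euler("y",q[1]);C=A*Ro.from_euler("y",q[1]+q[2]);D=C*Ro.from_euler("z",q[3]);E=D*Ro.from_euler("y",q[4])
    return A.apply([0,d,h])+B.apply([0,0,L1])+C.apply([0,0,L2])+D.apply([0,w,0])+E.apply([e,0,Lt])
def load():
    L=[json.loads(l) for l in open("log.txt")]
    return [(np.radians(q),np.array(p),Ro.from_euler("xyz",rr,degrees=True)) for q,p,rr in L]
E
python3 - <<'E'
from fk import *
import itertools
D=load()
for c in itertools.product([1,-1],[1,-1],[1,-1],np.radians([0,90,180,-90])):
    e=max((ori(q,c).inv()*R).magnitude() for q,p,R in D)
    if e<.05: print(c,e)
f=lambda P: np.concatenate([pos(q,P)-p for q,p,R in D]+[1e-4*(np.array(P)-[.3,.43,.38,.1,0,.3,0])])
s=least_squares(f,[.3,.43,.38,.1,0,.3,0]);print(s.x.round(4),np.abs(s.fun).max())
E
```

```text
(1, 1, 1, np.float64(3.141592653589793)) 8.217572531625443e-16
[ 0.1605  0.4027  0.3664  0.0958  0.0211  0.2649 -0.0213] 0.004022485220744776
```

Call:
send_rows([
  {"hand":0,"offset":[0,0,0],"delta_rot":[0.1,0,0]},
  {"hand":0,"offset":[0,0,0],"delta_rot":[0.1,0,0]},
  {"hand":0,"offset":[0,0,0],"delta_rot":[0.1,0,0]},
  {"hand":0,"offset":[0,0,0],"delta_rot":[0.1,0,0]},
  {"hand":0,"offset":[0,0,0],"delta_rot":[0,0,0]},
  {"hand":0,"offset":[0,0,0],"delta_rot":[0,0,0]},
  {"hand":0,"offset":[0,0,0],"delta_rot":[0,0,0]},
  {"hand":0,"offset":[0,0,0],"delta_rot":[0,0,0]},
])

```text
t: 9.45
eef_pos: [0.4202, -0.2484, 0.2997]
tool_rot: [-134.2, -0.0, -29.6]
ft_force: [-0.1, 0.9, -0.5]
finger_gap: 0.0514
```

```bash
python3 - <<'E'
from fk import *
from plan import log,cur
log();p,R,s=cur();print(s["t"],s["joints"],s["ft_force"])
D=load()
def pos2(q,P):
    h,L1,L2,d,w,Lt,e,a1,a2,a3=P
    A=Ro.from_euler("z",q[0]);B=A*Ro.from_euler("y",q[1]);C=A*Ro.from_euler("y",q[1]+q[2]);Dd=C*Ro.from_euler("z",q[3]);E=Dd*Ro.from_euler("y",q[4])
    return A.apply([a1,d,h])+B.apply([a2,0,L1])+C.apply([a3,0,L2])+Dd.apply([0,w,0])+E.apply([e,0,Lt])
f0=np.array([.2,.43,.38,.1,0,.3,0,0,0,0])
for lam in (1e-3,1e-5):
    f=lambda P: np.concatenate([pos2(q,P)-p for q,p,R in D]+[lam*(np.array(P)-f0)])
    s=least_squares(f,f0);print(s.x.round(4),np.abs(s.fun).max())
E
```

```text
9.45 [-64.11390159  19.69352664  79.28996002  38.13366374 106.97059729
 -31.71700747] [-0.05114705  0.88961411 -0.53614265]
[ 0.1301  0.537   0.3508  0.1175  0.      0.2575 -0.     -0.     -0.
  0.103 ] 0.00010704543647887526
[ 0.1301  0.5371  0.3508  0.1175  0.      0.2575 -0.      0.     -0.
  0.103 ] 1.0709997981496905e-06
```

```bash
cat >> fk.py <<'E'
P=(.1301,.5371,.3508,.1175,.2575,.103)
lo=np.radians([-178.18,-50.72,12.68,-81.47,9.98,-165.26]);hi=np.radians([178.18,133.34,142.11,261.47,163.14,165.26])
def fk(q):
    h,L1,L2,d,Lt,a3=P
    A=Ro.from_euler("z",q[0]);B=A*Ro.from_euler("y",q[1]);C=A*Ro.from_euler("y",q[1]+q[2]);E=C*Ro.from_euler("z",q[3])*Ro.from_euler("y",q[4])
    el=A.apply([0,d,h])+B.apply([0,0,L1]); w=el+C.apply([a3,0,L2])
    return w+E.apply([0,0,Lt]),E*Ro.from_euler("z",q[5]+np.pi),el,w
def ik(p,R,q0):
    f=lambda q:np.concatenate([(fk(q)[0]-p)*5,(R.inv()*fk(q)[1]).as_rotvec()])
    s=least_squares(f,np.clip(q0,lo+1e-3,hi-1e-3),bounds=(lo,hi));return s.x,np.abs(s.fun).max()
def tool(phi,alpha):
    """tilt alpha deg (0 down, 90 horizontal, pointing phi), camera up"""
    return Ro.from_euler("xyz",[180,0,phi-90],degrees=True)*Ro.from_euler("x",alpha,degrees=True)
def path(p0,R0,p1,R1,q,n=12):
    rv=(R0.inv()*R1).as_rotvec();worst=0;mv=0
    for k in range(1,n+1):
        qn,e=ik(p0+(np.array(p1)-p0)*k/n,R0*Ro.from_rotvec(rv*k/n),q);mv=max(mv,np.abs(qn-q).max());q=qn;worst=max(worst,e)
    return q,worst,np.degrees(mv)
E
python3 - <<'E'
from fk import *
from plan import cur
np.set_printoptions(precision=1,suppress=True)
p,R,s=cur();q0=np.radians(s["joints"]);print((tool(60.4,45.8).inv()*R).magnitude())
peg=np.array([.597,.055,0])
for phi in (0,15,30,45,60,75,90):
    d=np.array([np.cos(np.radians(phi)),np.sin(np.radians(phi)),0])
    a=peg+.0137*d+[0,0,.27]; b=peg+.0137*d+[0,0,.165]
    q,e1,m1=path(p,R,[.42,-.25,.30],tool(60.4,90),q0)
    qt=q
    q2,e2,m2=path(np.array([.42,-.25,.3]),tool(60.4,90),a,tool(phi,90),q)
    q3,e3,m3=path(a,tool(phi,90),b,tool(phi,90),q2)
    print(phi,np.array([e1,e2,e3])*1e3,m1,m2,m3,np.degrees(qt),np.degrees(q2),np.degrees(q3),fk(q3)[3]*1e3)
E
```

```text
0.000902006131267667
0 [0. 0. 0.] 2.535448717171359 15.664617469045105 1.792736549221593 [-70.5  34.3  87.9  65.3 123.6 -39.8] [-10.3  24.8 120.9 167.5  56.3 -83. ] [-10.3  41.9 125.  169.4  77.1 -87.6] [353.2  55.  165. ]
15 [0. 0. 0.] 2.535448717171359 11.077535369885224 1.4710615249985837 [-70.5  34.3  87.9  65.3 123.6 -39.8] [-20.2  25.  120.3 139.3  62.3 -68.2] [-20.2  41.8 124.4 144.   78.8 -81.9] [361.5  -8.1 165. ]
30 [0. 0. 0.] 2.535448717171359 7.040658198342292 1.550866135341769 [-70.5  34.3  87.9  65.3 123.6 -39.8] [-27.3  26.6 115.7 116.9  70.7 -56.9] [-27.3  41.8 119.4 121.3  80.  -74. ] [385.9 -66.9 165. ]
45 [0. 0. 0.] 2.535448717171359 4.273911293116143 1.4403623913498556 [-70.5  34.3  87.9  65.3 123.6 -39.8] [-30.9  29.4 108.1 100.5  80.5 -48.4] [-30.9  42.6 111.4 102.7  83.9 -64.7] [ 424.6 -117.4  165. ]
60 [0. 0. 0.] 2.535448717171359 3.622684182933864 1.2645242804716978 [-70.5  34.3  87.9  65.3 123.6 -39.8] [-31.8  33.   98.7  88.8  91.3 -41.7] [-31.8  44.4 101.7  88.5  91.  -56.1] [ 475.1 -156.1  165. ]
75 [0. 0. 0.] 2.535448717171359 3.498755147270501 1.1349973094681043 [-70.5  34.3  87.9  65.3 123.6 -39.8] [-30.7  37.3  88.2  80.7 102.7 -36.5] [-30.7  47.2  91.   78.2 100.4 -49.3] [ 533.9 -180.5  165. ]
90 [0. 0. 0.] 2.535448717171359 3.6542453521843017 1.08083281527544 [-70.5  34.3  87.9  65.3 123.6 -39.8] [-28.4  41.8  77.2  75.3 114.5 -32.2] [-28.4  50.6  79.9  70.7 111.2 -44.1] [ 597.  -188.8  165. ]
```

Call:
send_rows([
  {"hand":0,"offset":[0,0,0],"delta_rot":[0.0965,0,0]},
  {"hand":0,"offset":[0,0,0],"delta_rot":[0.0965,0,0]},
  {"hand":0,"offset":[0,0,0],"delta_rot":[0.0965,0,0]},
  {"hand":0,"offset":[0,0,0],"delta_rot":[0.0965,0,0]},
  {"hand":0,"offset":[0,0,0],"delta_rot":[0.0965,0,0]},
  {"hand":0,"offset":[0,0,0],"delta_rot":[0.0965,0,0]},
  {"hand":0,"offset":[0,0,0],"delta_rot":[0.0965,0,0]},
  {"hand":0,"offset":[0,0,0],"delta_rot":[0.0955,0,0]},
])

```text
t: 10.45
eef_pos: [0.4201, -0.2488, 0.2994]
tool_rot: [-89.9, -0.0, -29.6]
ft_force: [0.4, -1.0, -0.5]
finger_gap: 0.0517
```

```bash
python3 - <<'E'
from h import *
from plan import cur,rows,show
from fk import tool
p,R,s=cur();print(s["t"],p,s["tool_rot"],s["joints"],s["finger_gap"],R.as_matrix().round(3))
T=r.capture("top");S=r.capture("scene")
import pickle;pickle.dump((T,S),open("c3.pkl","wb"))
crop(T,180,130,200,150,4,"t3");crop(S,200,130,200,150,4,"s3")
show(rows([.604,.067,.285],tool(60,90),16,hand=0))
E
```

```text
10.45 [ 0.4201494  -0.24877073  0.29938822] [-8.98649972e+01 -2.54167444e-02 -2.96196461e+01] [-70.41358414  34.29134026  88.13905992  65.28929832 123.55316704
 -39.96188987] 0.05173708516661036 [[ 0.869  0.002  0.494]
 [-0.494  0.002  0.869]
 [ 0.    -1.     0.002]]
[{"hand":0,"offset":[0.0002,0.0009,0.0228],"delta_rot":[-0.0002,0.0004,-0.0002]},{"hand":0,"offset":[0.0002,0.0009,0.0228],"delta_rot":[-0.0002,0.0004,-0.0002]},{"hand":0,"offset":[0.0002,0.0009,0.0228],"delta_rot":[-0.0002,0.0004,-0.0002]},{"hand":0,"offset":[0.0002,0.0009,0.0228],"delta_rot":[-0.0002,0.0004,-0.0002]},{"hand":0,"offset":[0.0002,0.0009,0.0228],"delta_rot":[-0.0002,0.0004,-0.0002]},{"hand":0,"offset":[0.0002,0.0009,0.0228],"delta_rot":[-0.0002,0.0004,-0.0002]},{"hand":0,"offset":[0.0002,0.0009,0.0228],"delta_rot":[-0.0002,0.0004,-0.0002]},{"hand":0,"offset":[0.0002,0.0009,0.0228],"delta_rot":[-0.0002,0.0004,-0.0002]}]
[{"hand":0,"offset":[0.0002,0.0009,0.0228],"delta_rot":[-0.0002,0.0004,-0.0002]},{"hand":0,"offset":[0.0002,0.0009,0.0228],"delta_rot":[-0.0002,0.0004,-0.0002]},{"hand":0,"offset":[0.0001,0.0009,0.0228],"delta_rot":[-0.0002,0.0004,-0.0002]},{"hand":0,"offset":[0.0001,0.0008,0.0228],"delta_rot":[-0.0002,0.0004,-0.0002]},{"hand":0,"offset":[0.0001,0.0008,0.0228],"delta_rot":[-0.0002,0.0004,-0.0002]},{"hand":0,"offset":[0.0001,0.0008,0.0228],"delta_rot":[-0.0002,0.0004,-0.0002]},{"hand":0,"offset":[0.0001,0.0008,0.0228],"delta_rot":[-0.0002,0.0004,-0.0002]},{"hand":0,"offset":[0.0001,0.0008,0.0228],"delta_rot":[-0.0002,0.0004,-0.0002]}]
```

View pics/s3.png

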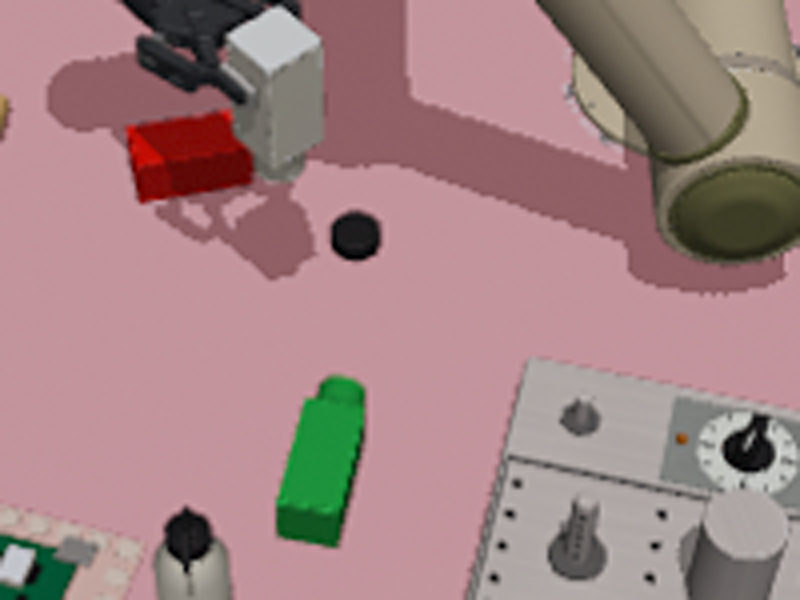

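View pics/t3.png

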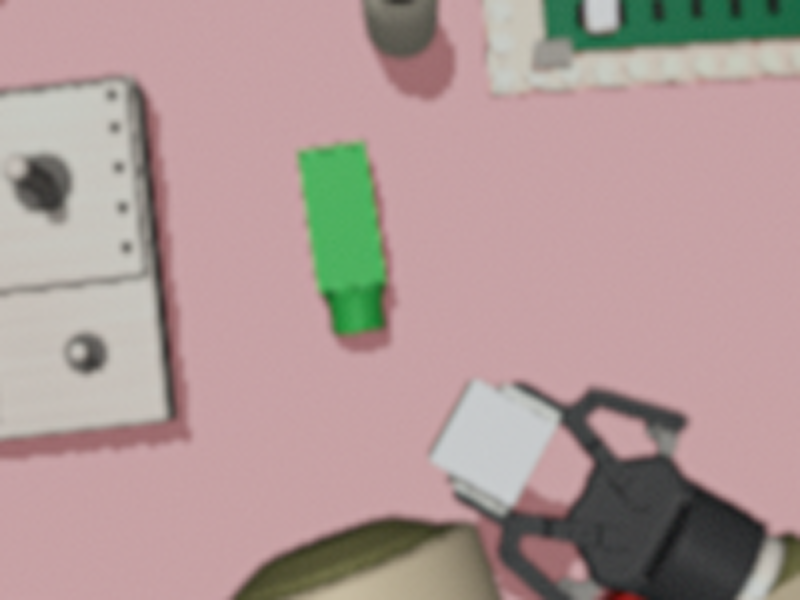

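The bottle is upside down and held square. Its base face centre is at about (494,443) in the 4x top crop and (274,43) in the scene crop. I'll use it to check the camera offsets.

```bash
python3 - <<'E'
from h import *
import pickle
np.set_printoptions(precision=4,suppress=True)
T,S=pickle.load(open("c3.pkl","rb"))
t=lambda x,y:np.array([180+(x+.5)/4-.5,130+(y+.5)/4-.5]); s=lambda x,y:np.array([200+(x+.5)/4-.5,130+(y+.5)/4-.5])
z=.338
B=np.array([onz(T,t(*p),z) for p in [(478,380),(560,422),(508,515),(430,457)]]);print(B,B.mean(0),[np.linalg.norm(B[i]-B[i-1]) for i in range(4)])
BS=np.array([onz(S,s(*p),z) for p in [(278,8),(323,43),(272,78),(228,44)]]);print(BS.mean(0),[np.linalg.norm(BS[i]-BS[i-1]) for i in range(4)])
X,e=tri([(T,t(494,443.5)),(S,s(275,43.2))]);print(X,e)
print("exp",.4133,-.2607,z)
E
```

```text
[[ 0.4469 -0.2545  0.338 ]
 [ 0.4237 -0.2991  0.338 ]
 [ 0.3733 -0.2702  0.338 ]
 [ 0.405  -0.228   0.338 ]] [ 0.4122 -0.263   0.338 ] [np.float64(0.049529762948655603), np.float64(0.0502524395090853), np.float64(0.05806079042933851), np.float64(0.05288054371494777)]
[ 0.4188 -0.2549  0.338 ] [np.float64(0.0539658545974271), np.float64(0.051521012881676806), np.float64(0.05287786010918231), np.float64(0.04939047283269027)]
[ 0.411  -0.2611  0.3288] [np.float64(1.1311957827140908), np.float64(0.822847849150632)]
exp 0.4133 -0.2607 0.338
```

Call:
send_rows([
  {"hand":0,"offset":[0,0.001,0.023],"delta_rot":[-0.002,0,0]},
  {"hand":0,"offset":[0,0.001,0.023],"delta_rot":[0,0.003,0]},
  {"hand":0,"offset":[0,0.001,0.023],"delta_rot":[0,0,0]},
  {"hand":0,"offset":[0,0.001,0.023],"delta_rot":[0,0,0]},
  {"hand":0,"offset":[0,0.001,0.023],"delta_rot":[0,0,0]},
  {"hand":0,"offset":[0,0.001,0.023],"delta_rot":[0,0,0]},
  {"hand":0,"offset":[0,0.001,0.023],"delta_rot":[0,0,0]},
  {"hand":0,"offset":[0,0.001,0.023],"delta_rot":[0,0,0]},
])

```text
t: 11.55
eef_pos: [0.5119, -0.0869, 0.2912]
tool_rot: [-90.1, -0.0, -29.7]
ft_force: [0.1, 0.8, -0.6]
finger_gap: 0.0514
```

Call:
send_rows([
  {"hand":0,"offset":[0,0.001,0.023],"delta_rot":[0,0,0]},
  {"hand":0,"offset":[0,0.001,0.023],"delta_rot":[0,0,0]},
  {"hand":0,"offset":[0,0.001,0.023],"delta_rot":[0,0,0]},
  {"hand":0,"offset":[0,0.001,0.023],"delta_rot":[0,0,0]},
  {"hand":0,"offset":[0,0.001,0.023],"delta_rot":[0,0,0]},
  {"hand":0,"offset":[0,0.001,0.023],"delta_rot":[0,0,0]},
  {"hand":0,"offset":[0,0.001,0.023],"delta_rot":[0,0,0]},
  {"hand":0,"offset":[0,0,0],"delta_rot":[0,0,0]},
])

```text
t: 12.55
eef_pos: [0.5909, 0.0532, 0.2839]
tool_rot: [-90.1, -0.0, -29.6]
ft_force: [-1.0, 0.2, -0.8]
finger_gap: 0.0516
```

```bash
python3 - <<'E'
from h import *
from plan import cur
p,R,s=cur();print(s["t"],p,s["tool_rot"],s["joints"],s["finger_gap"])
T=r.capture("top");S=r.capture("scene");W=r.capture("wrist")
import pickle;pickle.dump((T,S,W,p),open("c4.pkl","wb"))
crop(T,130,130,120,90,6,"t4");crop(S,300,180,120,90,6,"s4");crop(W,0,0,560,420,1,"w4")
E
```

```text
12.55 [0.59094635 0.05321889 0.28391697] [-9.01315643e+01 -4.54094986e-03 -2.96152075e+01] [-33.96085924  31.20643516  98.95919544  87.09334373  93.23453273
 -40.25724773] 0.05160384513546823
```

View pics/s4.png

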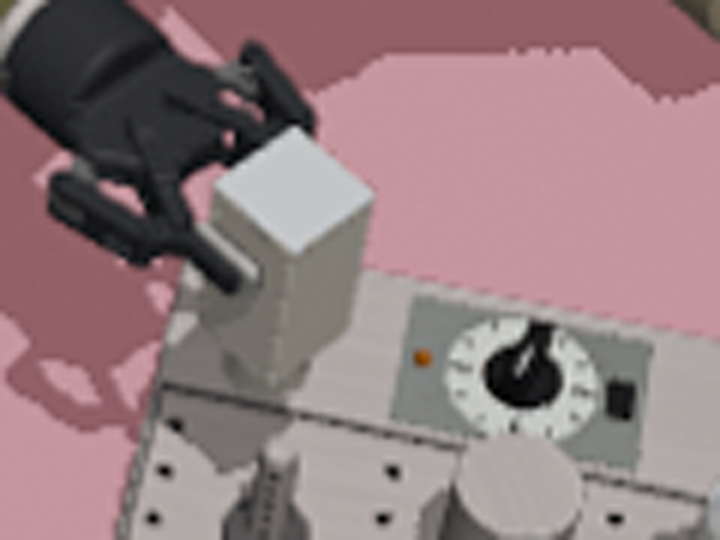

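View pics/t4.png

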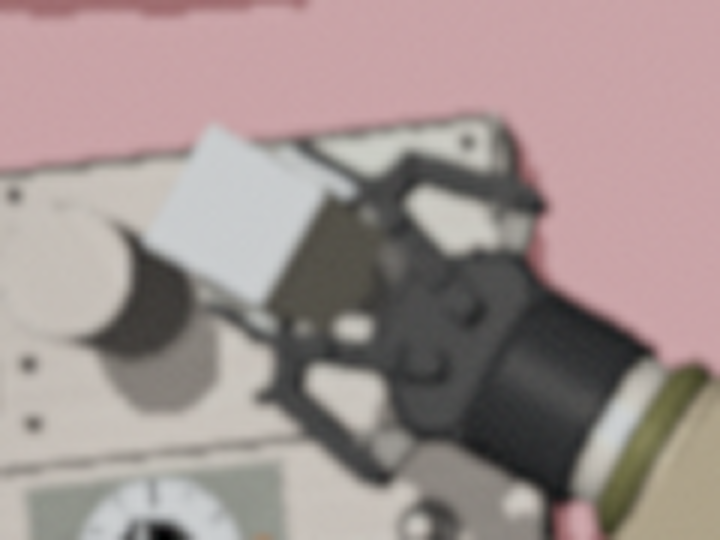

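View pics/w4.png

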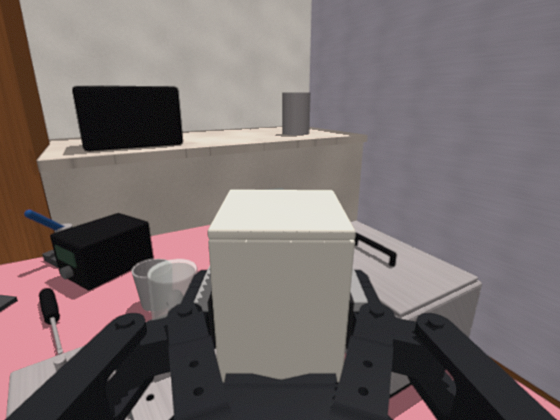

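```bash
python3 - <<'E'
from h import *
import pickle
np.set_printoptions(precision=4,suppress=True)
T,S,W,p=pickle.load(open("c4.pkl","rb"))
t=lambda x,y:np.array([130+(x+.5)/6-.5,130+(y+.5)/6-.5]); s=lambda x,y:np.array([300+(x+.5)/6-.5,180+(y+.5)/6-.5])
exp=p-.0137*np.array([.494,.869,0]);print("exp",exp)
CT=[(212,125),(328,190),(268,303),(148,240)];CS=[(295,255),(215,187),(295,127),(373,195)]
for z in (.315,.323):
  print(z,np.mean([onz(T,t(*c),z) for c in CT],0),np.mean([onz(S,s(*c),z) for c in CS],0))
print("center tri",tri([(T,np.mean([t(*c) for c in CT],0)),(S,np.mean([s(*c) for c in CS],0))]))
for a,b in zip(CT,CS): print(tri([(T,t(*a)),(S,s(*b))]))
# where base-centre & mouth project for exp
for z in (.323,): print("proj exp",proj(T,[exp[0],exp[1],z]),np.mean([t(*c) for c in CT],0),proj(S,[exp[0],exp[1],z]),np.mean([s(*c) for c in CS],0))
m=S and s(268,392);print("mouth low edge px",m,"pred front rim",proj(S,[exp[0]+.0155,exp[1]+.0015*9,.284-.101]),"centre",proj(S,[exp[0],exp[1],.183]))
# wrist: base edge near camera (209..352, 233)
print("W near edge", [ (lambda o,v:o+v*((exp[:2]-.026*np.array([.494,.869])-o[:2])@np.array([.494,.869]))/(v[:2]@np.array([.494,.869])))(*ray(W,u)) for u in [(211,232),(352,232)]])
print("W far edge", [ (lambda o,v:o+v*((exp[:2]+.026*np.array([.494,.869])-o[:2])@np.array([.494,.869]))/(v[:2]@np.array([.494,.869])))(*ray(W,u)) for u in [(231,191),(333,191)]])
E
```

```text
exp [0.5842 0.0413 0.2839]
0.315 [0.5844 0.0402 0.315 ] [0.5787 0.0425 0.315 ]
0.323 [0.5831 0.0378 0.323 ] [0.5851 0.0435 0.323 ]
center tri (array([0.583 , 0.0412, 0.3185]), [np.float64(0.9676450799898102), np.float64(0.8082744040193737)])
(array([0.6178, 0.0517, 0.3185]), [np.float64(0.7642507032877695), np.float64(0.6513193915182011)])
(array([0.5923, 0.007 , 0.3174]), [np.float64(0.8256810350574046), np.float64(0.6889784510648276)])
(array([0.5484, 0.0303, 0.3198]), [np.float64(1.488912308795013), np.float64(1.2189219617063163)])
(array([0.5736, 0.0755, 0.3197]), [np.float64(0.7683043137939067), np.float64(0.6422448505859262)])
proj exp [167.8672 164.8486] [169.4167 165.3333] [347.9685 210.8481] [348.6667 211.4167]
mouth low edge px [344.25   244.9167] pred front rim [346.0507 246.039 ] centre [343.0558 240.5964]
W near edge [array([0.5512, 0.0301, 0.3224]), array([0.5945, 0.0055, 0.3223])]
W far edge [array([0.5766, 0.0755, 0.3223]), array([0.6215, 0.05  , 0.3222])]
```

Call:
send_rows([
  {"hand":0,"offset":[0.001,0,0.005],"delta_rot":[0,0,0]},
  {"hand":0,"offset":[0.001,0,0.005],"delta_rot":[0,0,0]},
  {"hand":0,"offset":[0.001,0,0.005],"delta_rot":[0,0,0]},
  {"hand":0,"offset":[0.001,0,0.0045],"delta_rot":[0,0,0]},
  {"hand":0,"offset":[0,0.01,0],"delta_rot":[0,0,0]},
  {"hand":0,"offset":[0,0.01,0],"delta_rot":[0,0,0]},
  {"hand":0,"offset":[0,0.01,0],"delta_rot":[0,0,0]},
  {"hand":0,"offset":[0,0,0],"delta_rot":[0,0,0]},
])

```text
t: 13.7
eef_pos: [0.6045, 0.0655, 0.2528]
tool_rot: [-90.1, 0.1, -29.8]
ft_force: [-0.6, 1.2, -0.6]
finger_gap: 0.0517
```

```bash
python3 - <<'E'
from h import *
from plan import cur
np.set_printoptions(precision=4,suppress=True)
p,R,s=cur();print(s["t"],p,s["tool_rot"],s["ft_force"],R.as_matrix()[:,1])
S=r.capture("scene");T=r.capture("top")
import pickle;pickle.dump((T,S,p),open("c5.pkl","wb"))
crop(S,310,200,80,80,7,"s5");crop(T,130,130,120,90,6,"t5")
E
```

```text
13.7 [0.6045 0.0655 0.2528] [-90.1008   0.1139 -29.8063] [-0.63    1.2413 -0.6489] [-0.0026 -0.0005 -1.    ]
```

View pics/s5.png

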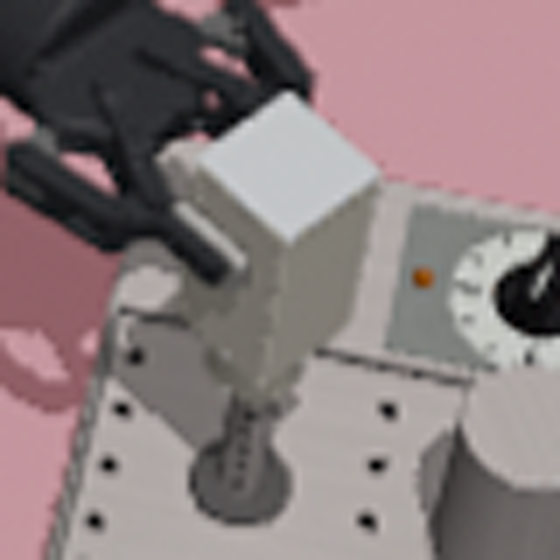

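View pics/t5.png

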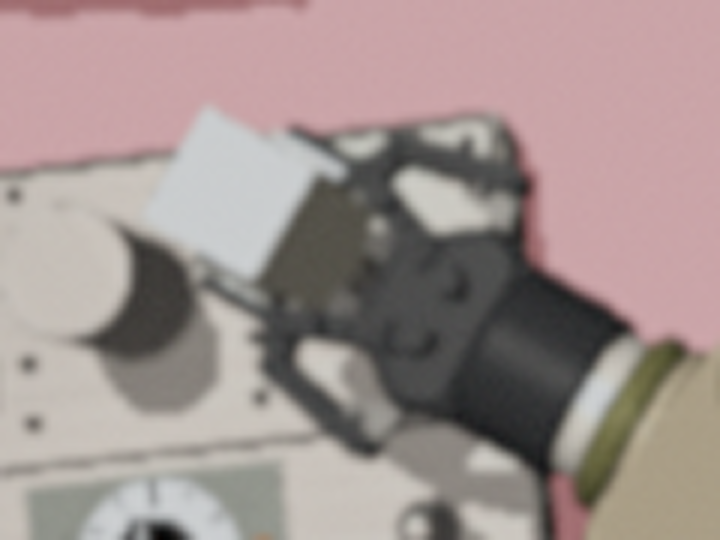

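```bash
python3 - <<'E'
from h import *
import pickle
np.set_printoptions(precision=4,suppress=True)
T,S,p=pickle.load(open("c5.pkl","rb"))
s=lambda x,y:np.array([310+(x+.5)/7-.5,200+(y+.5)/7-.5]);si=lambda u:(u-[310,200]+.5)*7-.5
t=lambda x,y:np.array([130+(x+.5)/6-.5,130+(y+.5)/6-.5])
ex=p-.0137*np.array([.497,.868,0])
print(ex)
for z in (.2913,.1513,.142,.064): print(z,si(proj(S,[ex[0],ex[1],z])))
CS=[(292,92),(380,173),(290,245),(198,167)];CT=[(208,105),(320,178),(258,285),(147,217)]
print("base px S",np.mean(CS,0)); 
print(tri([(T,np.mean([t(*c) for c in CT],0)),(S,np.mean([s(*c) for c in CS],0))]))
print("S onz base",onz(S,s(*np.mean(CS,0)),.2913),"foot",onz(S,s(240,482),.064))
print("T onz base",np.mean([onz(T,t(*c),.2913) for c in CT],0))
E
```

```text
[0.5977 0.0536 0.2528]
0.2913 [281.3283 163.325 ]
0.1513 [246.3999 363.412 ]
0.142 [244.2655 375.6707]
0.064 [227.1663 474.0099]
base px S [290.   169.25]
(array([0.5958, 0.0545, 0.2848]), [np.float64(1.1781605273929618), np.float64(1.012250469843972)])
S onz base [0.5993 0.0575 0.2913] foot [0.5997 0.06   0.064 ]
T onz base [0.5957 0.0499 0.2913]
```

Call:
send_rows([
  {"hand":0,"offset":[-0.0005,0,0.0015],"delta_rot":[0,0,0]},
  {"hand":0,"offset":[0,0,0],"delta_rot":[0,0,0]},
  {"hand":0,"offset":[0,0.005,0],"delta_rot":[0,0,0]},
  {"hand":0,"offset":[0,0.005,0],"delta_rot":[0,0,0]},
  {"hand":0,"offset":[0,0.005,0],"delta_rot":[0,0,0]},
  {"hand":0,"offset":[0,0.005,0],"delta_rot":[0,0,0]},
  {"hand":0,"offset":[0,0,0],"delta_rot":[0,0,0]},
  {"hand":0,"offset":[0,0,0],"delta_rot":[0,0,0]},
])

```text
t: 14.8
eef_pos: [0.6048, 0.0671, 0.2338]
tool_rot: [-90.1, -0.0, -29.8]
ft_force: [0.7, -0.3, -0.5]
finger_gap: 0.0513
```

```bash
python3 - <<'E'
from h import *
from plan import cur
np.set_printoptions(precision=4,suppress=True)
p,R,s=cur();print(s["t"],p,s["tool_rot"],s["ft_force"],s["ft_torque"])
S=r.capture("scene")
crop(S,310,200,80,80,7,"s6")
E
```

```text
14.8 [0.6048 0.0671 0.2338] [-90.0983  -0.0073 -29.7952] [ 0.7491 -0.2847 -0.4559] [-0.4588  0.254   0.0163]
```

View pics/s6.png

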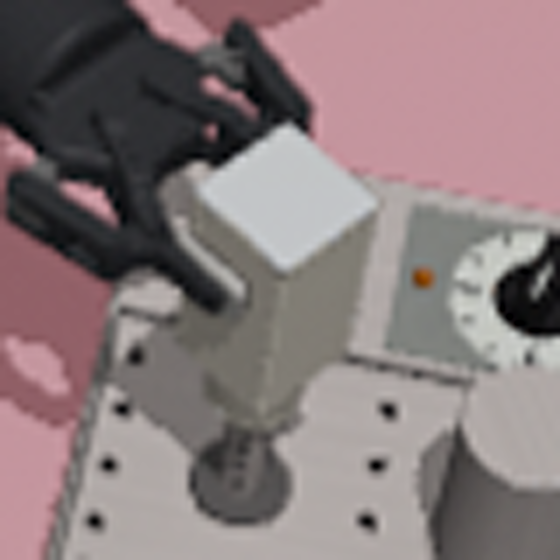

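Call:
send_rows([
  {"hand":0,"offset":[0,0.006,0.0005],"delta_rot":[0,0,0]},
  {"hand":0,"offset":[0,0.006,0],"delta_rot":[0,0,0]},
  {"hand":0,"offset":[0,0.006,0],"delta_rot":[0,0,0]},
  {"hand":0,"offset":[0,0.006,0],"delta_rot":[0,0,0]},
  {"hand":0,"offset":[0,0.006,0],"delta_rot":[0,0,0]},
  {"hand":0,"offset":[0,0.006,0],"delta_rot":[0,0,0]},
  {"hand":0,"offset":[0,0.006,0],"delta_rot":[0,0,0]},
  {"hand":0,"offset":[0,0.006,0],"delta_rot":[0,0,0]},
])

```text
t: 15.85
eef_pos: [0.605, 0.0675, 0.1853]
tool_rot: [-90.1, -0.0, -29.8]
ft_force: [0.1, 0.3, -0.9]
finger_gap: 0.0518
```

Call:
send_rows([
  {"hand":0,"offset":[0,0.004,0],"delta_rot":[0,0,0]},
  {"hand":0,"offset":[0,0.003,0],"delta_rot":[0,0,0]},
  {"hand":0,"offset":[0,0.003,0],"delta_rot":[0,0,0]},
  {"hand":0,"offset":[0,0.002,0],"delta_rot":[0,0,0]},
  {"hand":0,"offset":[0,0,0],"delta_rot":[0,0,0]},
  {"hand":0,"offset":[0,0,0],"delta_rot":[0,0,0]},
  {"hand":0,"offset":[0,0,0],"delta_rot":[0,0,0]},
  {"hand":0,"offset":[0,0,0],"delta_rot":[0,0,0]},
])

```text
t: 16.85
eef_pos: [0.605, 0.0675, 0.1738]
tool_rot: [-90.1, -0.0, -29.8]
ft_force: [0.2, 0.1, -0.4]
finger_gap: 0.0514
```

```bash
python3 - <<'E'
from h import *
from plan import cur
np.set_printoptions(precision=4,suppress=True)
p,R,s=cur();print(s["t"],p,s["tool_rot"],s["ft_force"],s["ft_torque"])
S=r.capture("scene")
crop(S,310,200,80,80,7,"s7")
E
```

```text
16.85 [0.605  0.0675 0.1738] [-90.104   -0.01   -29.7924] [ 0.2042  0.0502 -0.3588] [-0.4786  0.2912 -0.0455]
```

View pics/s7.png

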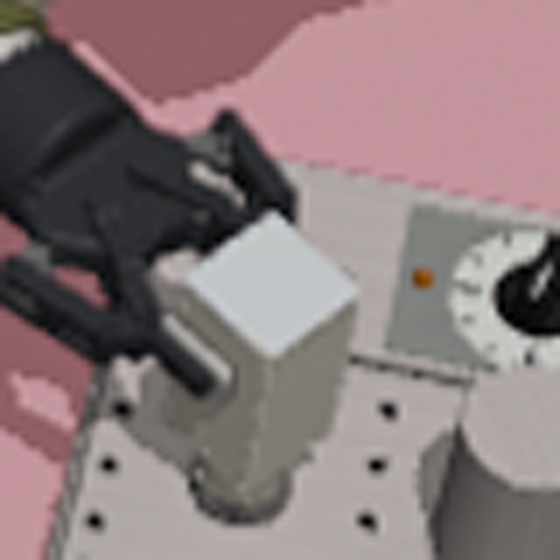

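Call:
send_rows([
  {"hand":0,"offset":[0,0.002,0],"delta_rot":[0,0,0]},
  {"hand":0,"offset":[0,0.001,0],"delta_rot":[0,0,0]},
  {"hand":0,"offset":[0,0.001,0],"delta_rot":[0,0,0]},
  {"hand":0,"offset":[0,0.001,0],"delta_rot":[0,0,0]},
  {"hand":0,"offset":[0,0.001,0],"delta_rot":[0,0,0]},
  {"hand":0,"offset":[0,0,0],"delta_rot":[0,0,0]},
  {"hand":0,"offset":[0,0,0],"delta_rot":[0,0,0]},
  {"hand":0,"offset":[0,0,0],"delta_rot":[0,0,0]},
])

```text
t: 17.9
eef_pos: [0.605, 0.0675, 0.1677]
tool_rot: [-90.1, -0.0, -29.8]
ft_force: [0.2, 0.5, -0.7]
finger_gap: 0.0517
```

Call:
send_rows([
  {"hand":0,"offset":[0,0.001,0],"delta_rot":[0,0,0]},
  {"hand":0,"offset":[0,0.0005,0],"delta_rot":[0,0,0]},
  {"hand":0,"offset":[0,0,0],"delta_rot":[0,0,0]},
  {"hand":0,"offset":[0,0,0],"delta_rot":[0,0,0]},
  {"hand":0,"offset":[0,0,0],"delta_rot":[0,0,0]},
  {"hand":0,"offset":[0,0,0],"delta_rot":[0,0,0]},
  {"hand":0,"offset":[0,0,0],"delta_rot":[0,0,0]},
  {"hand":0,"offset":[0,0,0],"delta_rot":[0,0,0]},
])

```text
t: 18.9
eef_pos: [0.605, 0.0675, 0.1662]
tool_rot: [-90.1, 0.0, -29.8]
ft_force: [-0.6, -0.1, 0.1]
finger_gap: 0.0514
```

Call:
send_rows([
  {"hand":0,"offset":[0,0.0005,0],"delta_rot":[0,0,0]},
  {"hand":0,"offset":[0,0.0005,0],"delta_rot":[0,0,0]},
  {"hand":0,"offset":[0,0.0005,0],"delta_rot":[0,0,0]},
  {"hand":0,"offset":[0,0.0005,0],"delta_rot":[0,0,0]},
  {"hand":0,"offset":[0,0,0],"delta_rot":[0,0,0]},
  {"hand":0,"offset":[0,0,0],"delta_rot":[0,0,0]},
  {"hand":0,"offset":[0,0,0],"delta_rot":[0,0,0]},
  {"hand":0,"offset":[0,0,0],"delta_rot":[0,0,0]},
])

```text
t: 19.9
eef_pos: [0.605, 0.0675, 0.1643]
tool_rot: [-90.1, -0.0, -29.8]
ft_force: [-0.4, 0.0, 0.6]
finger_gap: 0.0517
```

```bash
python3 - <<'E'
from h import *
from plan import cur
np.set_printoptions(precision=4,suppress=True)
p,R,s=cur();print(s["t"],p,s["tool_rot"],s["ft_force"],s["ft_torque"])
S=r.capture("scene")
crop(S,310,200,80,80,7,"s8")
E
```

```text
19.9 [0.605  0.0675 0.1643] [-90.0912  -0.006  -29.7926] [-0.3718  0.0408  0.5719] [-0.2488  0.1029  0.0784]
```

View pics/s8.png

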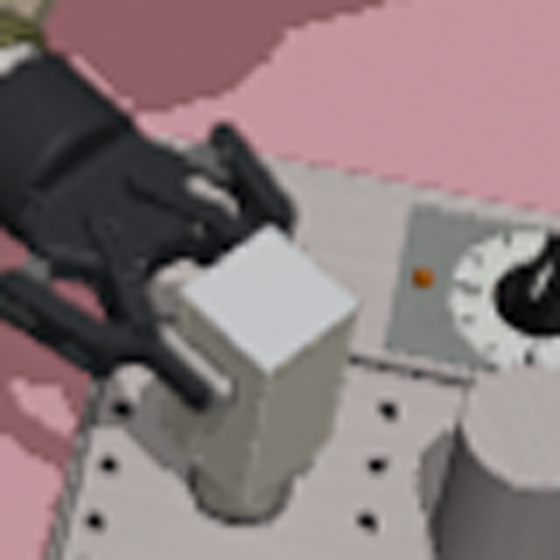

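Call:
send_rows([
  {"hand":0,"offset":[0,0.0005,0],"delta_rot":[0,0,0]},
  {"hand":0,"offset":[0,0.0005,0],"delta_rot":[0,0,0]},
  {"hand":0,"offset":[0,0,0],"delta_rot":[0,0,0]},
  {"hand":0,"offset":[0,0,0],"delta_rot":[0,0,0]},
  {"hand":0,"offset":[0,0,0],"delta_rot":[0,0,0]},
  {"hand":0,"offset":[0,0,0],"delta_rot":[0,0,0]},
  {"hand":0,"offset":[0,0,0],"delta_rot":[0,0,0]},
  {"hand":0,"offset":[0,0,0],"delta_rot":[0,0,0]},
])

```text
t: 20.95
eef_pos: [0.6049, 0.0674, 0.1642]
tool_rot: [-90.0, -0.1, -29.8]
ft_force: [-3.1, -1.3, 6.8]
finger_gap: 0.0514
```

```bash
python3 - <<'E'
from plan import cur
p,R,s=cur();print(s["t"],p,s["tool_rot"],s["ft_force"],s["ft_torque"])
E
```

```text
20.95 [0.6048838  0.06741227 0.16422941] [-8.99791787e+01 -5.67574582e-02 -2.97752229e+01] [-3.12948223 -1.2866853   6.83088369] [ 0.53391824 -0.19946168  0.24859414]
```

Call:
send_rows([
  {"hand":0,"offset":[0,-0.0008,0],"delta_rot":[0,0,0]},
  {"hand":0,"offset":[0,0,0],"delta_rot":[0,0,0]},
  {"hand":0.65,"offset":[0,0,0],"delta_rot":[0,0,0]},
  {"hand":0.75,"offset":[0,0,0],"delta_rot":[0,0,0]},
  {"hand":0.9,"offset":[0,0,0],"delta_rot":[0,0,0]},
  {"hand":1,"offset":[0,0,0],"delta_rot":[0,0,0]},
  {"hand":1,"offset":[0,0,0],"delta_rot":[0,0,0]},
  {"hand":1,"offset":[0,0,0],"delta_rot":[0,0,0]},
])

```text
t: 21.95
eef_pos: [0.605, 0.0675, 0.164]
tool_rot: [-90.1, 0.0, -29.8]
ft_force: [-0.3, 0.5, 0.5]
finger_gap: 0.0856
```

```bash
python3 - <<'E'
from h import *
from plan import cur
np.set_printoptions(precision=4,suppress=True)
p,R,s=cur();print(s["t"],p,s["tool_rot"],s["ft_force"],s["ft_torque"])
S=r.capture("scene")
crop(S,310,200,80,80,7,"s9");W=r.capture("wrist");crop(W,0,0,560,420,1,"w9");T=r.capture("top");crop(T,130,130,120,90,6,"t9")
E
```

```text
21.95 [0.605  0.0675 0.164 ] [-90.1052   0.0026 -29.7956] [-0.3001  0.5159  0.4884] [-0.4076  0.2102  0.0737]
```

View pics/s9.png

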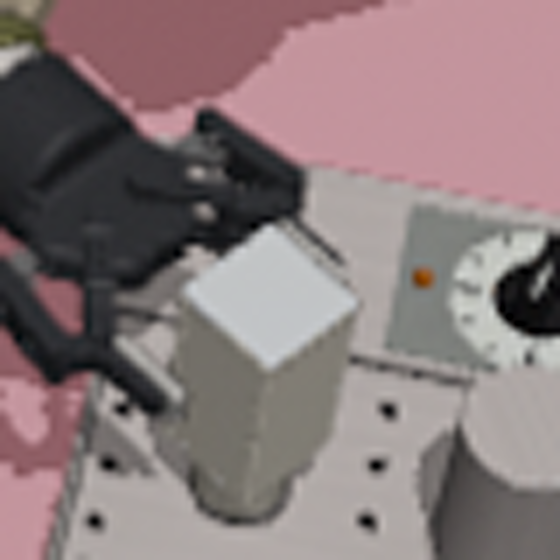

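View pics/w9.png

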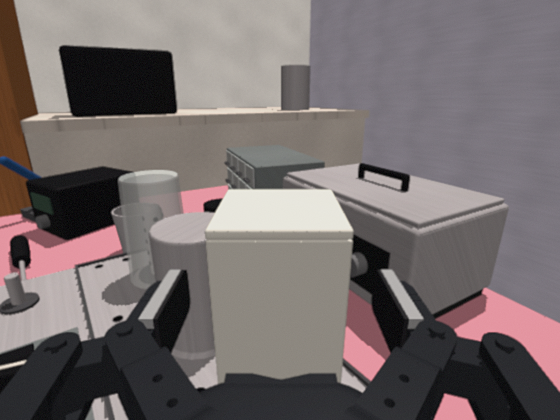

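View pics/t9.png

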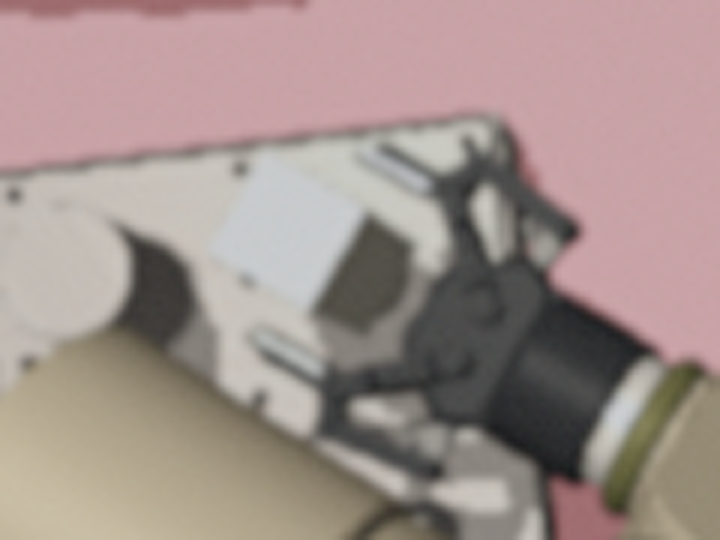

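Released, upright and clear of the fingers. Backing straight off now.

Call:
send_rows([
  {"hand":1,"offset":[0,0,-0.005],"delta_rot":[0,0,0]},
  {"hand":1,"offset":[0,0,-0.01],"delta_rot":[0,0,0]},
  {"hand":1,"offset":[0,0,-0.015],"delta_rot":[0,0,0]},
  {"hand":1,"offset":[0,0,-0.015],"delta_rot":[0,0,0]},
  {"hand":1,"offset":[0,0,-0.015],"delta_rot":[0,0,0]},
  {"hand":1,"offset":[0,0,-0.015],"delta_rot":[0,0,0]},
  {"hand":1,"offset":[0,0,-0.015],"delta_rot":[0,0,0]},
  {"hand":1,"offset":[0,0,-0.01],"delta_rot":[0,0,0]},
])

```text
t: 23.1
eef_pos: [0.5549, -0.0203, 0.1642]
tool_rot: [-90.1, -0.0, -29.8]
ft_force: [0.0, 0.1, 0.6]
finger_gap: 0.0855
```

```bash
python3 - <<'E'
from h import *
from plan import cur,rows,show,down
from fk import *
np.set_printoptions(precision=4,suppress=True)
p,R,s=cur();print(s["t"],p,s["tool_rot"],s["joints"])
W=r.capture("wrist");crop(W,0,0,560,420,1,"w10")
q=np.radians(s["joints"]);z=p+[-.03,-.02,.16]
q1,e1,m1=path(p,R,z,R,q,8);q2,e2,m2=path(z,R,z,down(-30),q1,10)
c=np.array([.457,.155,.26]);q3,e3,m3=path(z,down(-30),c,down(84.5),q2,16)
print(e1,e2,e3,m1,m2,m3,np.degrees(q1),np.degrees(q2),np.degrees(q3))
show(rows(z,R,8)+rows(z,down(-30),10,(z,R))+rows(c,down(84.5),14,(z,down(-30))))
E
```

```text
23.1 [ 0.5549 -0.0203  0.1642] [-90.1032  -0.0023 -29.8282] [-43.5565  44.1592 103.102   78.3329  97.2863 -58.0214]
2.4771351636587718e-11 2.886579864025407e-14 2.127621301362126e-09 2.915857928083001 9.035722253068878 5.981024650797784 [-47.8826  26.097   99.463   79.1806 104.5411 -36.9631] [-17.2891  16.5593  67.0392   0.      96.4014  12.7109] [  4.6428  13.784   81.3927  -0.      84.8233 -79.8572]
[{"hand":1,"offset":[-0.002,-0.02,-0.004],"delta_rot":[0.0,-0.0001,0.0]},{"hand":1,"offset":[-0.002,-0.02,-0.004],"delta_rot":[0.0,-0.0001,0.0]},{"hand":1,"offset":[-0.002,-0.02,-0.004],"delta_rot":[0.0,-0.0001,0.0]},{"hand":1,"offset":[-0.002,-0.02,-0.004],"delta_rot":[0.0,-0.0001,0.0]},{"hand":1,"offset":[-0.002,-0.02,-0.004],"delta_rot":[0.0,-0.0001,0.0]},{"hand":1,"offset":[-0.002,-0.02,-0.004],"delta_rot":[0.0,-0.0001,0.0]},{"hand":1,"offset":[-0.002,-0.02,-0.004],"delta_rot":[0.0,-0.0001,0.0]},{"hand":1,"offset":[-0.002,-0.02,-0.004],"delta_rot":[0.0,-0.0001,0.0]}]
[{"hand":1,"offset":[0.0,0.0,0.0],"delta_rot":[-0.1569,0.0002,0.0002]},{"hand":1,"offset":[0.0,0.0,0.0],"delta_rot":[
[... 925 characters left out ...]
46],"delta_rot":[0.0,0.0,-0.1427]},{"hand":1,"offset":[-0.0021,-0.0146,0.0046],"delta_rot":[0.0,0.0,-0.1427]}]
[{"hand":1,"offset":[-0.0,-0.0148,0.0046],"delta_rot":[0.0,0.0,-0.1427]},{"hand":1,"offset":[0.0021,-0.0146,0.0046],"delta_rot":[0.0,0.0,-0.1427]},{"hand":1,"offset":[0.0041,-0.0142,0.0046],"delta_rot":[0.0,0.0,-0.1427]},{"hand":1,"offset":[0.0061,-0.0134,0.0046],"delta_rot":[0.0,0.0,-0.1427]},{"hand":1,"offset":[0.008,-0.0124,0.0046],"delta_rot":[0.0,0.0,-0.1427]},{"hand":1,"offset":[0.0097,-0.0112,0.0046],"delta_rot":[0.0,0.0,-0.1427]},{"hand":1,"offset":[0.0111,-0.0097,0.0046],"delta_rot":[0.0,0.0,-0.1427]},{"hand":1,"offset":[0.0124,-0.008,0.0046],"delta_rot":[0.0,0.0,-0.1427]}]
```

View pics/w10.png

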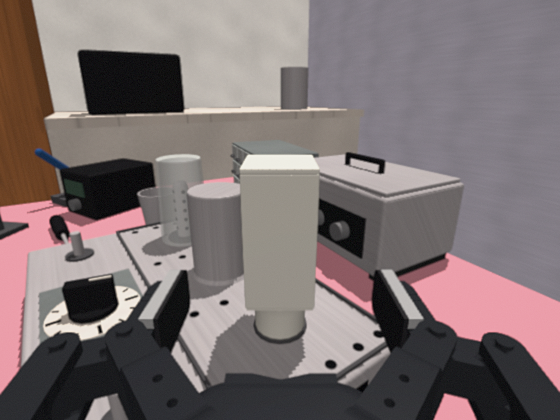

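Call:
send_rows([
  {"hand":1,"offset":[-0.002,-0.02,-0.004],"delta_rot":[0,0,0]},
  {"hand":1,"offset":[-0.002,-0.02,-0.004],"delta_rot":[0,0,0]},
  {"hand":1,"offset":[-0.002,-0.02,-0.004],"delta_rot":[0,0,0]},
  {"hand":1,"offset":[-0.002,-0.02,-0.004],"delta_rot":[0,0,0]},
  {"hand":1,"offset":[-0.002,-0.02,-0.004],"delta_rot":[0,0,0]},
  {"hand":1,"offset":[-0.002,-0.02,-0.004],"delta_rot":[0,0,0]},
  {"hand":1,"offset":[-0.002,-0.02,-0.004],"delta_rot":[0,0,0]},
  {"hand":1,"offset":[-0.002,-0.02,-0.004],"delta_rot":[0,0,0]},
])

```text
t: 24.15
eef_pos: [0.5254, -0.0387, 0.3249]
tool_rot: [-90.1, 0.0, -29.8]
ft_force: [1.1, 0.1, -0.5]
finger_gap: 0.0855
```

Call:
send_rows([
  {"hand":1,"offset":[0,0,0],"delta_rot":[-0.157,0,0]},
  {"hand":1,"offset":[0,0,0],"delta_rot":[-0.157,0,0]},
  {"hand":1,"offset":[0,0,0],"delta_rot":[-0.157,0,0]},
  {"hand":1,"offset":[0,0,0],"delta_rot":[-0.157,0,0]},
  {"hand":1,"offset":[0,0,0],"delta_rot":[-0.157,0,0]},
  {"hand":1,"offset":[0,0,0],"delta_rot":[-0.157,0,0]},
  {"hand":1,"offset":[0,0,0],"delta_rot":[-0.157,0,0]},
  {"hand":1,"offset":[0,0,0],"delta_rot":[-0.157,0,0]},
])

```text
t: 25.15
eef_pos: [0.5254, -0.0389, 0.3247]
tool_rot: [-162.4, -0.0, -29.8]
ft_force: [-0.3, -1.0, -0.6]
finger_gap: 0.0856
```

Call:
send_rows([
  {"hand":1,"offset":[0,0,0],"delta_rot":[-0.157,0,0]},
  {"hand":1,"offset":[0,0,0],"delta_rot":[-0.157,0,0]},
  {"hand":1,"offset":[-0.011,-0.0095,0.0045],"delta_rot":[0,0,-0.143]},
  {"hand":1,"offset":[-0.0095,-0.011,0.0045],"delta_rot":[0,0,-0.143]},
  {"hand":1,"offset":[-0.008,-0.0125,0.0045],"delta_rot":[0,0,-0.143]},
  {"hand":1,"offset":[-0.006,-0.0135,0.0045],"delta_rot":[0,0,-0.143]},
  {"hand":1,"offset":[-0.004,-0.014,0.0045],"delta_rot":[0,0,-0.143]},
  {"hand":1,"offset":[-0.002,-0.0145,0.0045],"delta_rot":[0,0,-0.143]},
])

```text
t: 26.15
eef_pos: [0.4963, 0.0448, 0.2969]
tool_rot: [180.0, 0.1, 19.7]
ft_force: [-0.2, 0.3, 0.6]
finger_gap: 0.0853
```

Call:
send_rows([
  {"hand":1,"offset":[0,-0.015,0.0045],"delta_rot":[0,0,-0.143]},
  {"hand":1,"offset":[0.002,-0.0145,0.0045],"delta_rot":[0,0,-0.143]},
  {"hand":1,"offset":[0.004,-0.014,0.0045],"delta_rot":[0,0,-0.143]},
  {"hand":1,"offset":[0.006,-0.0135,0.0045],"delta_rot":[0,0,-0.143]},
  {"hand":1,"offset":[0.008,-0.0125,0.0045],"delta_rot":[0,0,-0.143]},
  {"hand":1,"offset":[0.0095,-0.011,0.0045],"delta_rot":[0,0,-0.143]},
  {"hand":1,"offset":[0.011,-0.0095,0.0045],"delta_rot":[0,0,-0.143]},
  {"hand":1,"offset":[0.0125,-0.008,0.0045],"delta_rot":[0,0,-0.143]},
])

```text
t: 27.15
eef_pos: [0.4569, 0.1556, 0.2608]
tool_rot: [-179.9, 0.1, 85.2]
ft_force: [0.8, -0.4, -0.0]
finger_gap: 0.0853
```

```bash
python3 - <<'E'
from h import *
from plan import cur
import pickle
np.set_printoptions(precision=4,suppress=True)
p,R,s=cur();print(s["t"],p,s["tool_rot"],s["joints"])
W=r.capture("wrist");crop(W,0,0,560,420,1,"w11");S=r.capture("scene");crop(S,300,180,150,112,5,"s11")
pickle.dump((W,S,p),open("c11.pkl","wb"))
E
```

```text
27.15 [0.4569 0.1556 0.2608] [-179.9331    0.0573   85.1976] [  4.7387  13.7976  81.2367  -0.0456  85.0412 -80.4549]
```

View pics/w11.png

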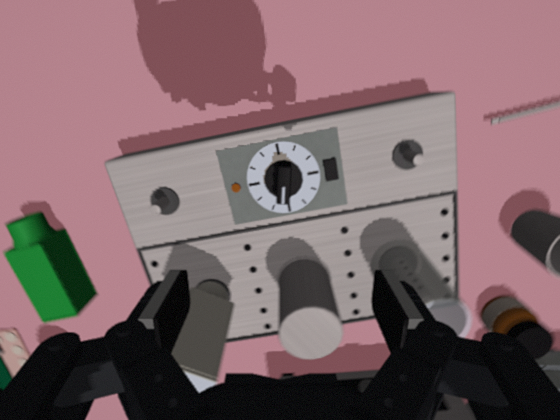

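View pics/s11.png

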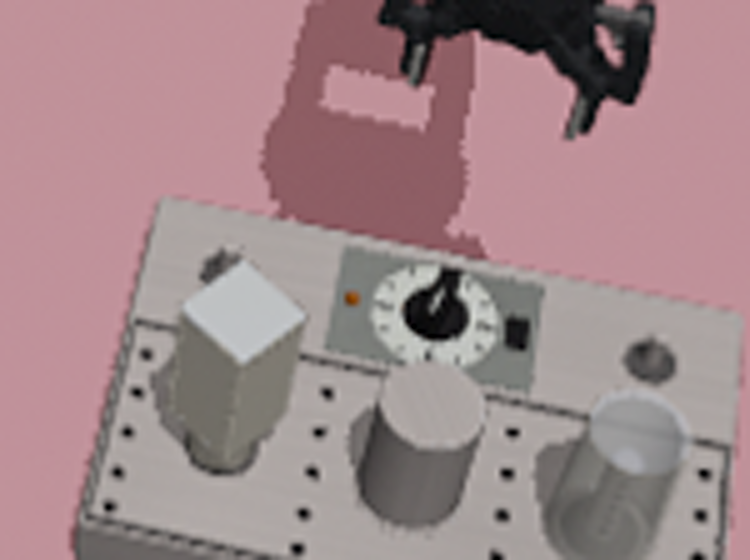

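```bash
python3 - <<'E'
from h import *
import pickle
W,S,p=pickle.load(open("c11.pkl","rb"));crop(W,235,130,100,90,8,"wz")
E
```

```text
(no output)
```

View pics/wz.png

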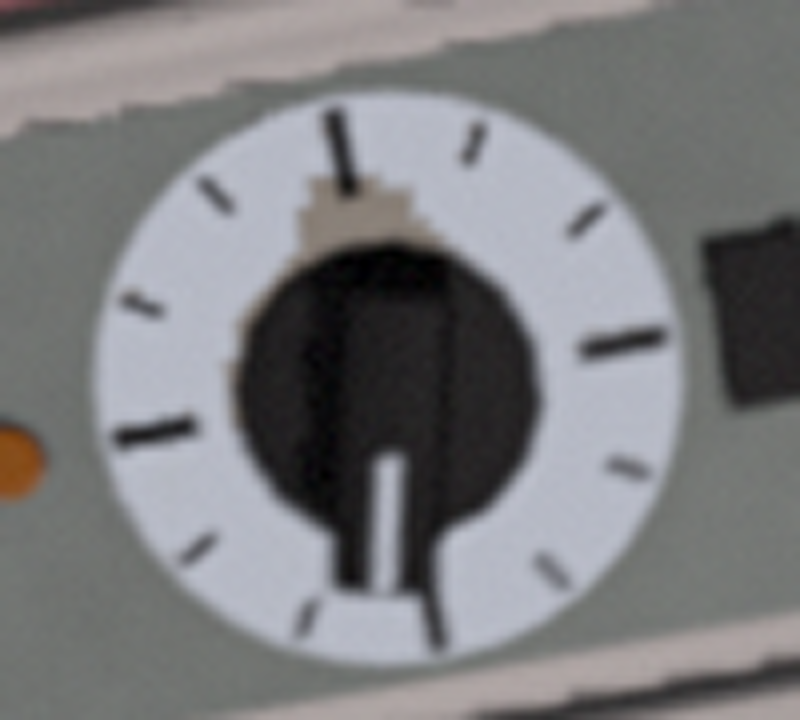

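```bash
python3 - <<'E'
from h import *
import pickle
np.set_printoptions(precision=4,suppress=True)
W,S,p=pickle.load(open("c11.pkl","rb"))
w=lambda x,y:np.array([235+(x+.5)/8-.5,130+(y+.5)/8-.5])
M={k:onz(W,w(*v),.061)[:2] for k,v in dict(m12=(433,610),m6=(342,150),m3=(155,432),m9=(625,343)).items()};print(M)
c=(M["m12"]+M["m6"]+M["m3"]+M["m9"])/4;az=lambda d:np.degrees(np.arctan2(d[1],d[0]))
print("dial c",c,"12az",az(M["m12"]-M["m6"]),"3az",az(M["m3"]-M["m9"]))
a,b=onz(W,w(390,455),.093)[:2],onz(W,w(383,590),.093)[:2];print("ptr",a,b,az(b-a),np.linalg.norm(b-a))
q=[onz(W,w(*v),.093)[:2] for v in [(345,292),(447,290),(437,595),(333,590)]];print(q,np.mean(q,0),az(q[2]-q[1]),az(q[3]-q[0]),np.linalg.norm(q[1]-q[0]),np.linalg.norm(q[2]-q[1]))
t=np.linspace(0,6.28,4,endpoint=False);e=[onz(W,w(*v),.068)[:2] for v in [(238,385),(542,400),(390,240)]];print("disc",e,(e[0]+e[1])/2,np.linalg.norm(e[0]-e[1]))
E
```

```text
{'m12': array([0.4901, 0.1614]), 'm6': array([0.425 , 0.1543]), 'm3': array([0.4613, 0.1254]), 'm9': array([0.4542, 0.1903])}
dial c [0.4577 0.1578] 12az 6.235220991180093 3az -83.8204410847418
ptr [0.4585 0.1577] [0.4761 0.1554] -7.53906298209032 0.017742508362328525
[array([0.4375, 0.1539]), array([0.4383, 0.1663]), array([0.4774, 0.1622]), array([0.4756, 0.149 ])] [0.4572 0.1579] -6.121123485373187 -7.262541718864371 0.01246552737679375 0.03925441160606698
disc [array([0.454 , 0.1379]), array([0.4594, 0.1782]), array([0.4362, 0.1597])] [0.4567 0.1581] 0.04070670624515783
```

Call:
send_rows([
  {"hand":1,"offset":[0.002,0.0005,0.0235],"delta_rot":[0,0,0.038]},
  {"hand":1,"offset":[0,0,0.0235],"delta_rot":[0,0,0]},
  {"hand":0.8,"offset":[0,0,0.0235],"delta_rot":[0,0,0]},
  {"hand":0.6,"offset":[0,0,0.0235],"delta_rot":[0,0,0]},
  {"hand":0.5,"offset":[0,0,0.0235],"delta_rot":[0,0,0]},
  {"hand":0.5,"offset":[0,0,0.0235],"delta_rot":[0,0,0]},
  {"hand":0.5,"offset":[0,0,0.0235],"delta_rot":[0,0,0]},
  {"hand":0.5,"offset":[0,0,0.023],"delta_rot":[0,0,0]},
])

```text
t: 28.25
eef_pos: [0.4582, 0.1563, 0.073]
tool_rot: [-180.0, 0.1, 82.5]
ft_force: [0.9, -0.6, 0.2]
finger_gap: 0.0429
```

```bash
python3 - <<'E'
from h import *
from plan import cur
np.set_printoptions(precision=4,suppress=True)
p,R,s=cur();print(s["t"],p,s["tool_rot"],s["ft_force"])
W=r.capture("wrist");crop(W,0,0,560,420,1,"w12");S=r.capture("scene");crop(S,330,190,100,80,7,"s12")
E
```

```text
28.25 [0.4582 0.1563 0.073 ] [-179.986     0.0596   82.5255] [ 0.9341 -0.6347  0.162 ]
```

View pics/w12.png

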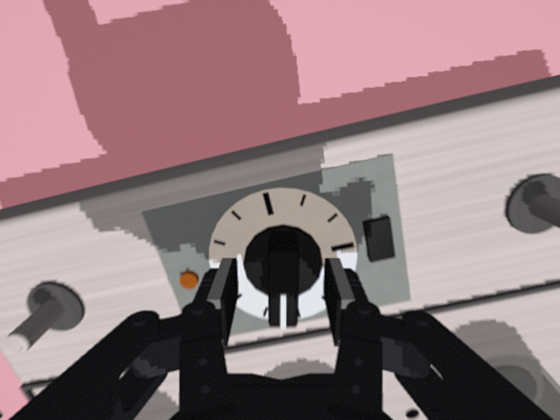

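View pics/s12.png

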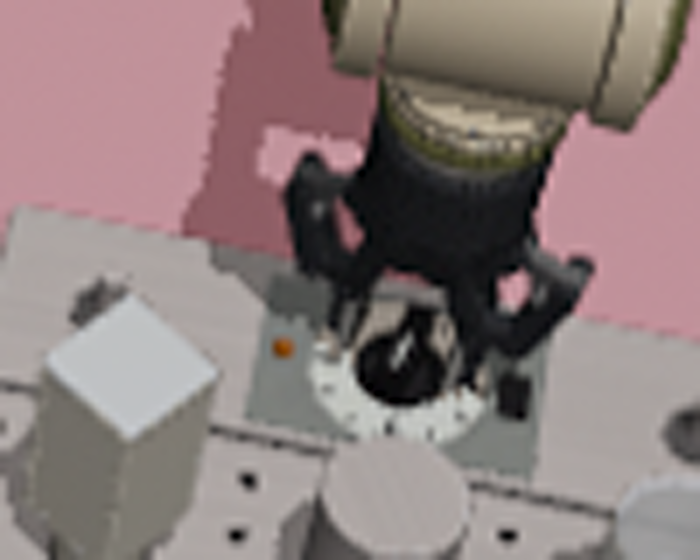

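The bar is centred between the fingers at (283,290) in the wrist view, so I can close on it.

Call:
send_rows([
  {"hand":0,"offset":[0.001,0,0],"delta_rot":[0,0,0]},
  {"hand":0,"offset":[0,0,0],"delta_rot":[0,0,0]},
  {"hand":0,"offset":[0,0,0],"delta_rot":[0,0,0]},
  {"hand":0,"offset":[0,0,0],"delta_rot":[0,0,0]},
  {"hand":0,"offset":[0,0,0],"delta_rot":[0,0,0]},
  {"hand":0,"offset":[0,0,0],"delta_rot":[0,0,0]},
  {"hand":0,"offset":[0,0,0],"delta_rot":[0,0,0]},
  {"hand":0,"offset":[0,0,0],"delta_rot":[0,0,0]},
], newtons=30)

```text
t: 29.35
eef_pos: [0.4587, 0.1575, 0.0747]
tool_rot: [179.9, 0.1, 82.7]
ft_force: [-1.2, -3.9, 7.1]
finger_gap: 0.0131
```

```bash
python3 - <<'E'
from plan import cur
p,R,s=cur();print(s["t"],p,s["tool_rot"],s["ft_force"],s["ft_torque"],s["finger_gap"])
E
```

```text
29.35 [0.45874208 0.15753519 0.07470393] [1.79893233e+02 5.98648282e-02 8.27200882e+01] [-1.17355578 -3.92063115  7.14331176] [-0.53100304  0.15366558 -0.02593656] 0.01314787709175321
```

Call:
send_rows([
  {"hand":0,"offset":[0,0,-0.003],"delta_rot":[0,0,0]},
  {"hand":0,"offset":[0,0,0],"delta_rot":[0,0,0]},
  {"hand":0,"offset":[0,0,0],"delta_rot":[0,0,0.1]},
  {"hand":0,"offset":[0,0,0],"delta_rot":[0,0,0.1]},
  {"hand":0,"offset":[0,0,0],"delta_rot":[0,0,0.1]},
  {"hand":0,"offset":[0,0,0],"delta_rot":[0,0,0.1]},
  {"hand":0,"offset":[0,0,0],"delta_rot":[0,0,0]},
  {"hand":0,"offset":[0,0,0],"delta_rot":[0,0,0]},
])

```text
t: 30.35
eef_pos: [0.4583, 0.1574, 0.0753]
tool_rot: [-180.0, 0.1, 59.8]
ft_force: [7.0, -2.8, -21.5]
finger_gap: 0.0132
```

```bash
python3 - <<'E'
from plan import cur
from h import *
p,R,s=cur();print(s["t"],p,s["tool_rot"],s["ft_force"],s["ft_torque"],s["finger_gap"])
W=r.capture("wrist");crop(W,180,120,200,150,4,"w13")
E
```

```text
30.35 [0.45834649 0.1573838  0.07525683] [-1.79982745e+02  1.10492749e-01  5.97891691e+01] [  7.04873033  -2.78814287 -21.48907313] [-0.43893106 -1.19003766 -0.02119581] 0.013227901925040907
```

View pics/w13.png

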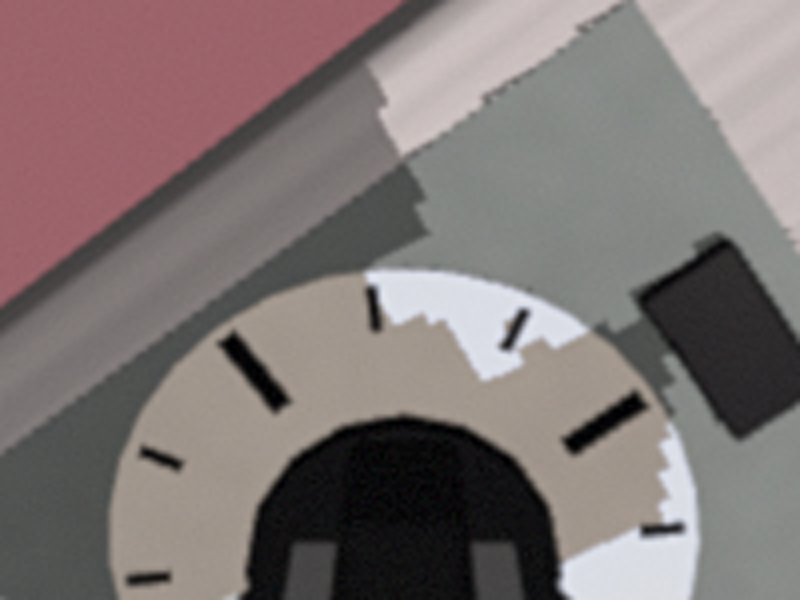

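Call:
send_rows([
  {"hand":0,"offset":[0,0,0.002],"delta_rot":[0,0,0.117]},
  {"hand":0,"offset":[0,0,0],"delta_rot":[0,0,0.117]},
  {"hand":0,"offset":[0,0,0],"delta_rot":[0,0,0.117]},
  {"hand":0,"offset":[0,0,0],"delta_rot":[0,0,0.117]},
  {"hand":0,"offset":[0,0,0],"delta_rot":[0,0,0.117]},
  {"hand":0,"offset":[0,0,0],"delta_rot":[0,0,0.117]},
  {"hand":0,"offset":[0,0,0],"delta_rot":[0,0,0.117]},
  {"hand":0,"offset":[0,0,0],"delta_rot":[0,0,0.117]},
])

```text
t: 31.4
eef_pos: [0.4581, 0.1572, 0.0751]
tool_rot: [179.9, 0.0, 6.0]
ft_force: [-1.1, -6.7, 2.3]
finger_gap: 0.0133
```

Call:
send_rows([
  {"hand":0,"offset":[0,0,0],"delta_rot":[0,0,0]},
  {"hand":0,"offset":[0,0,0],"delta_rot":[0,0,0]},
  {"hand":0.3,"offset":[0,0,0],"delta_rot":[0,0,0]},
  {"hand":0.5,"offset":[0,0,0],"delta_rot":[0,0,0]},
  {"hand":0.5,"offset":[0,0,0],"delta_rot":[0,0,0]},
  {"hand":0.5,"offset":[0,0,-0.02],"delta_rot":[0,0,0]},
  {"hand":0.5,"offset":[0,0,-0.03],"delta_rot":[0,0,0]},
  {"hand":0.5,"offset":[0,0,-0.04],"delta_rot":[0,0,0]},
])

```text
t: 32.4
eef_pos: [0.4577, 0.1579, 0.1651]
tool_rot: [180.0, 0.1, 6.2]
ft_force: [0.1, 0.0, 0.3]
finger_gap: 0.0427
```

Call:
send_rows([
  {"hand":0.5,"offset":[0,0,-0.04],"delta_rot":[0,0,0]},
  {"hand":0.5,"offset":[0,0,-0.04],"delta_rot":[0,0,0]},
  {"hand":0.5,"offset":[0,0,-0.03],"delta_rot":[0,0,0]},
  {"hand":0.5,"offset":[0,0,0],"delta_rot":[0,0,0]},
  {"hand":0.5,"offset":[0,0,0],"delta_rot":[0,0,0]},
  {"hand":0.5,"offset":[0,0,0],"delta_rot":[0,0,0]},
  {"hand":0.5,"offset":[0,0,0],"delta_rot":[0,0,0]},
  {"hand":0.5,"offset":[0,0,0],"delta_rot":[0,0,0]},
])

```text
t: 33.4
eef_pos: [0.4582, 0.158, 0.2743]
tool_rot: [180.0, 0.1, 6.2]
ft_force: [-0.0, 0.6, -0.2]
finger_gap: 0.0426
```

```bash
python3 - <<'E'
from plan import cur
from h import *
p,R,s=cur();print(s["t"],p,s["tool_rot"],s["ft_force"],s["ft_torque"],s["finger_gap"])
W=r.capture("wrist");crop(W,0,0,560,420,1,"w14");S=r.capture("scene");crop(S,300,180,150,112,5,"s14")
import pickle;pickle.dump((W,S),open("c14.pkl","wb"))
E
```

```text
33.4 [0.45820544 0.15797146 0.27428308] [1.79955623e+02 7.06906093e-02 6.18763049e+00] [-0.01638766  0.57467734 -0.18278783] [-0.00056936  0.02272309 -0.01009756] 0.04264993432860655
```

View pics/w14.png

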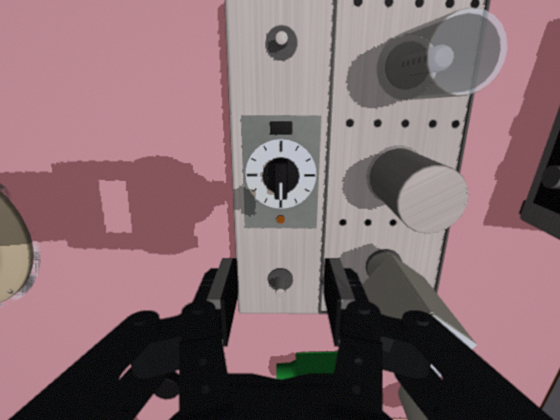

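View pics/s14.png

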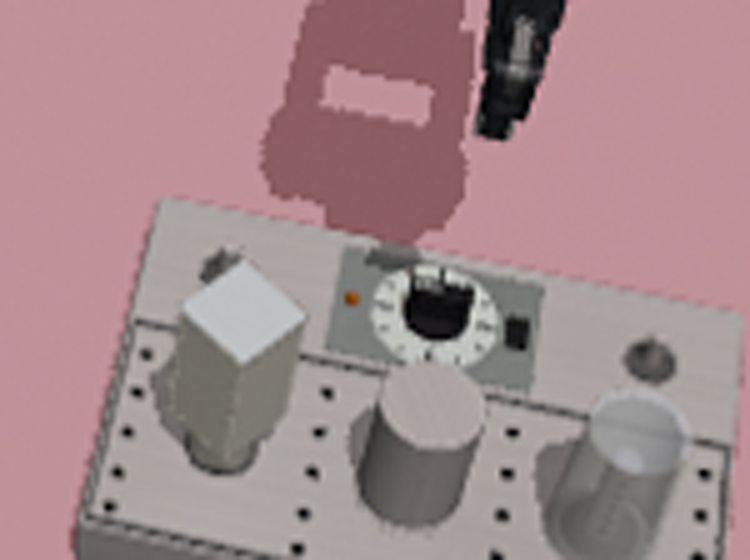

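The pointer is on the quarter mark at (281,204) on the orange side, the bottle hasn't moved since release, and the robot is touching nothing. I'll hand it in.

```bash
python3 - <<'E'
from bench import r
print(r.close_job(), r.state()["t"])
E
```

```text
the job is handed in; nothing more can be done
the job is handed in; nothing more can be done
```

The bottle is upside down on the free peg with its mouth on the foot, and the timer reads three o'clock. I handed the job in at about 33.5 s of the 61 s allowed; no verdict was given.

- **Bottle:** I gripped it near its base, turned it over and lowered it until the foot pushed back with about 7 N. I eased that off, then opened the fingers. In the later pictures it stands upright on the foot and has not moved since I let go. I judged its position on the peg from the pictures and the contact force; I did not measure it again after letting go.
- **Timer:** I measured the pointer at about 13° past twelve, gripped the bar and turned it clockwise by about 77°. The last wrist picture shows the pointer line on the quarter mark, with the gripper at 6.2° against a dial axis of 6.2°.
- **Other vessels:** The two beakers look unmoved in the last pictures. I never went near the wash bottle, but I did not check it again at the end.
- **At hand-in:** The gripper was about 0.2 m above the knob and the measured force was close to zero.

**Disagreements:**
- The top and scene cameras differed by about 4–7 mm. I used the bottle held in the hand to correct the peg position before lowering.
- While I held the knob, the vertical wrist force reached about 21 N. I had raised the hand slightly too far, and I lowered it 2 mm before finishing the turn.

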